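Sort what the tasting left on the bar into its holders

TASK

The tasting is over: sort the things left on the bar back to where each kind belongs. Stand the pillar candle in the brass candle holder, lay the wooden thermometer down in its long wooden rest, set the bottle stopper stem-down in the bored wooden stopper cup, and put the two used corks that lie about (the straight one and the mushroom-shaped one, not those in the cork box) on the oval tray, neither on top of the other. Leave the drinking tumbler where it stands.

Things in the scene. Friction and masses are not known exactly. Their poses are not given: they have to be found in the camera images.
- candle_mid (a point): centre (half-way up) of the loose cream pillar candle, an upright cylinder 64 mm across and 94 mm tall, 0.26 kg; z is its axis, up. It starts standing on the table.
- thermometer_mid (a point): centre of the loose flat wooden wine thermometer, a thin strip 12 mm wide, 145 mm long; its wood is 4.5 mm thick (the glass tube along its middle reaches 8 mm, but grip it by the wood's edges). y is its long axis, x across its width, z up. It starts lying flat on the table, so its centre is 2 mm over it.
- stopper_mid (a point): centre (half-way up) of the loose grey bottle stopper, 48 mm tall, which starts standing on the table on its stem, head up; z is its axis, up. The head is 35 mm across at its widest, 30 to 36 mm above the foot, and domed above; below 30 mm it tapers evenly to 18 mm across at the foot. Take it by the widest part of the head.
- wine_cork_mid (a point): centre of the loose straight used wine cork, a cylinder 23 mm across and 46 mm long, which starts lying on its side on the table; y is its long axis, x across it (horizontal), z up.
- mushroom_cork_mid (a point): centre (half-way up) of the loose mushroom-shaped used sparkling-wine cork, which starts standing on the table, head up, 47 mm tall; head 35 mm across, from about 30 mm above the foot up to the top, foot 28 mm across; z is its axis, up.
- candle_holder_floor (a point): centre of the inner floor, 4 mm above the table, of the fixed round brass candle holder with a ring handle at one side (along its y). Inside it is 82 mm across at the floor, a little wider at the top; its rim stands 12 mm above the floor (16 mm above the table) and is 101 mm across outside; the handle's ring reaches 28 mm above the table and 74 mm from the centre.
- thermometer_rest_floor (a point): centre of the floor, 6 mm above the table, of the fixed long wooden thermometer rest, 178 mm long by 48 mm wide; y is its long axis. Side rails 32 mm apart inside and end stops 166 mm apart inside stand 9 mm above the floor; the side rails run only along the outer 44 mm at each end, the middle 90 mm of both sides is open for the fingers.
- stopper_cup_mouth (a point): centre of the mouth, 34 mm above the table, of the fixed small turned dark wooden stopper cup, 62 mm across its foot and 58 mm at its top, with an upright round bore 29 mm across, 32 mm at the mouth and 28 mm deep. A stopper set in it stem-down slides in until its taper sits on the mouth, its foot about 25 mm below the mouth (its centre about level with the mouth), and its head just above it.
- cork_tray_deck (a point): centre of the upper face of the floor, 2 mm above the table, of the fixed oval enamelled tray, 126 by 172 mm over its low 12 mm rim; y is its long axis. Its flat floor is 100 mm by 144 mm. Room for both corks, one in each half of its length.
- tumbler_mid (a point): centre (half-way up) of the loose drinking tumbler of clear glass, 80 mm across and 90 mm tall, which stands among the things and is to be left alone.

How it is judged:
By the outcome, as a careful person would: the job done as asked, in the order asked, and still so for the second after the job is handed in, with the robot touching nothing.
It also fails if it takes over 141 s, if anything falls off the work surface, if the arm or the gripper's body presses on something with over 40 N, if the wrist force passes 120 N, or if a joint passes its speed limit or range.

ROBOT

A 7-joint arm with a two-finger parallel gripper is mounted at the origin on a cart in front of the work surface, level with it; the furniture and walls round the work are solid. World frame = base frame: x ahead of the robot, y to its left, z up, the work surface at z = 0. Lengths are in m, angles in rad, forces in N, time in s.
With the tool pointing down it reaches from about 0.4 to 0.85 m from the base axis. Payload 4.5 kg.
Tool frame: the origin (TCP) lies on the centre line of the jaws, within the pads' length; the fingertips stand 11 mm ahead of it and the grasp point (between the pads) lies 8 mm behind it; z points along the fingers, y is the direction in which the jaws open and shut (so a half turn about z gives the same grasp; the last joint's range is limited). The gripper opens to 88 mm and grips with 3 to 60 N. Pads are 18 mm wide; open, the fingers measure 123 mm over their backs; the gripper's body (75 mm by 187 mm) begins 45 mm behind the grasp point.
Start: joints at [1.294, 0.689, -0.195, 1.565, 0.157, 0.902, -0.215], TCP at [0.191, -0.595, 0.25] pointing down, gripper open.
Joint ranges: [-3.01, 3.01], [-0.46, 2.08], [-1.47, 1.51], [0.13, 2.56], [-1, 4.14], [0.04, 2.09], [-2.66, 2.66]. Speed limits (rad/s): [2.57, 2.57, 3.14, 3.14, 3.14, 3.14, 3.14].

INTERFACE

Orientations are given as a unit quaternion [x, y, z, w].
In Python, from plant import r, snapshot gives the robot as it stands.
- The arm moves only by the tool drive_tool, never from a script. Its argument "commands" is a list of rows, each an object of numbers: "wx", "wy", "wz": the turn, a rotation vector about the tool's x, y, z in rad; "dx", "dy", "dz": the shift along the tool's x, y, z in m; "claw": the opening, from 0 (shut) to 1 (fully open). A call has 1 to 12 rows; each row shifts and turns the commanded pose from where the row before left it, along the tool's axes as they then stand; what a row does not reach is not made up. A row lasts 1/10 s, in which the tool goes at most 50 mm and 8.59 degrees, less where a joint would pass 70% of its speed; a pose out of reach is approached as far as the arm can. A call is refused whole if a number of a shift passes 0.05 or a number of a turn 0.15, either way. A call with a gripper value outside its range is refused whole. The fingers move at their own pace and stop on an object; "grip_force" is the grip in N (left out, the last holds). Time passes only in rows, so rows that do not move let the fingers close. It gives the time, the measured TCP pose, the force and the opening at its end, in the units of the state.
- r.get_state(): the state, without advancing time (a new reading comes with each control period).
- snapshot(name): name is "scene" or "side" or "wrist"; returns a dict with "color" (480x640x3 uint8, red, green, blue), "fx", "fy", "cx", "cy" (pixels), "world_to_cam" (4x4, takes a point from world to camera coordinates); the wrist camera has in their place "T_tool_cam" (4x4, takes a point from camera to tool coordinates, whose origin is the TCP and whose axes are the flange's). Camera axes: x right, y up, looking along -z (the intrinsics and any distortion apply to the point x, -y, -z); pixel columns grow to the right and rows downward; lengths in m; the calibration is good to about 2 mm. A picture is of the moment at which its call begins: read the wrist's pose just before it. There is no depth.
- r.finish_job(): hands the job in, once; it reports no verdict.
The state is a dict: "clock": time; "q": joint angles; "qd": joint speeds; "joint_torque": joint torques, N m; "tool_pos": TCP position; "eef_rot": TCP orientation; "contact_force": force on the tool from outside, world axes, zero at the start; "moment": the same for the moment, N m; "opening": opening from 0.0 (shut) to 1.0 (fully open).
Only numpy, scipy, OpenCV 4.12 (cv2) and the standard library are available. Lean on these libraries where they do the work, as an engineer would, in place of code of your own. Each camera call takes 0.05 s, during which the arm holds its last target. There are 200 camera calls.

## Working session

There is one attempt and no reset: what is moved stays moved. The work goes in short steps, Python scripts to look and compute and a tool call to move; the robot and the scene stay as the last step left them, time stands still between calls to the robot, and variables do not carry over. Pictures are saved under pics/ and viewed, on a budget of 14 in all, crops included, one or two more only if the job needs it, and the job is handed in when it is done.

Besides the shell and the picture viewer there is one more tool, called after ">>>" as name([rows], argument=value, ...), one row to a line, values as JSON. drive_tool: Moves the arm, as the interface text tells. Its arguments: {"type":"object","properties":{"commands":{"type":"array","items":{"type":"object","properties":{"wx":{"type":"number"},"wy":{"type":"number"},"wz":{"type":"number"},"dx":{"type":"number"},"dy":{"type":"number"},"dz":{"type":"number"},"claw":{"type":"number"}}}},"grip_force":{"type":"number"}},"required":["commands"]}

```bash
ls; mkdir -p pics
python3 - <<'E'
from plant import r, snapshot
import cv2, json, numpy as np
print(r.get_state())
for n in ("scene","side"):
    s=snapshot(n); cv2.imwrite(f"pics/{n}0.png",s["color"][:,:,::-1])
    np.save(f"pics/{n}0.npy",{k:v for k,v in s.items() if k!="color"},allow_pickle=True)
    print({k:v for k,v in s.items() if k!="color"})
s=snapshot("wrist");cv2.imwrite("pics/wrist0.png",s["color"][:,:,::-1]);print({k:v for k,v in s.items() if k!="color"})
E
```

```text
pics
{'clock': 0.0, 'q': array([ 1.29380449,  0.68995416, -0.19452717,  1.56633512,  0.15732493,
        0.90249278, -0.21510412]), 'qd': array([ 0.00162451, -0.00107984,  0.00078818,  0.00017418, -0.00171219,
       -0.00164712, -0.00069211]), 'joint_torque': array([-3.31407955e-04, -5.27550924e+01, -1.26702514e+00, -1.53427023e+01,
       -5.26643603e-02,  6.56121192e-03,  1.48460817e-04]), 'tool_pos': array([ 0.19090365, -0.59449673,  0.24893134]), 'eef_rot': array([ 9.87941820e-01,  1.54822979e-01, -2.09240202e-04, -8.72427282e-04]), 'contact_force': array([-0.37356853,  0.35420367,  0.52044669]), 'moment': array([ 0.00575032, -0.00699329,  0.00996064]), 'opening': 0.9983423466106898}
{'fx': 605.8765239160148, 'fy': 605.8765239160148, 'cx': 325.97546224207707, 'cy': 239.50581920765427, 'world_to_cam': array([[-0.71738425, -0.69666241,  0.00461857,  0.38194192],
       [ 0.48728065, -0.49701447,  0.71800709, -0.30164996],
       [-0.49791305,  0.51733752,  0.69602046, -1.28567215],
       [ 0.        ,  0.        ,  0.        ,  1.        ]])}
{'fx': 492.4649070512932, 'fy': 492.4649070512932, 'cx': 316.8001661052619, 'cy': 243.8523020262394, 'world_to_cam': array([[-0.98219597, -0.18702525, -0.01768135,  0.54173097],
       [ 0.08183313, -0.51067501,  0.85587054, -0.07636831],
       [-0.16909883,  0.83918567,  0.5168878 , -1.20770219],
       [ 0.        ,  0.        ,  0.        ,  1.        ]])}
{'fx': 400.8353851884323, 'fy': 400.8353851884323, 'cx': 317.01312029724704, 'cy': 238.42645206594173, 'T_tool_cam': array([[-3.06889806e-04,  9.46153651e-01,  3.23717740e-01,
         8.49766446e-02],
       [ 9.99999716e-01,  5.12992417e-04, -5.51344297e-04,
         4.01401895e-04],
       [-6.87721165e-04,  3.23717479e-01, -9.46153540e-01,
        -1.35943116e-01],
       [ 0.00000000e+00,  0.00000000e+00,  0.00000000e+00,
         1.00000000e+00]])}
```

View pics/scene0.png

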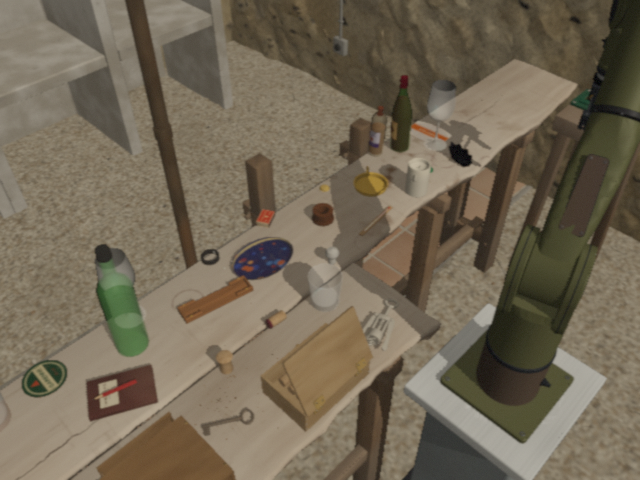

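View pics/side0.png

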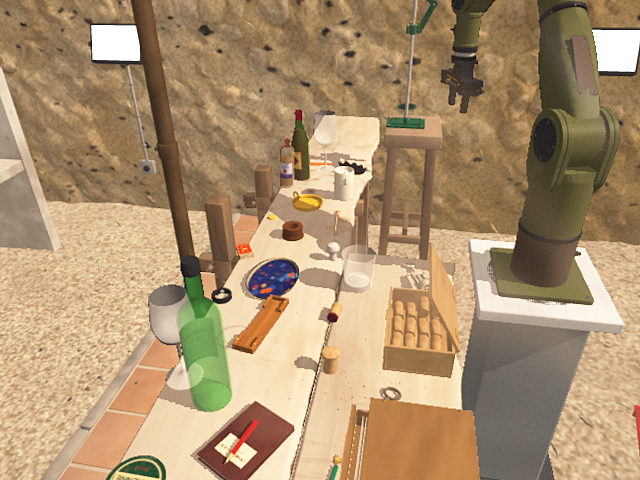

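Scene view: candle (418,178), holder (371,184), thermometer (376,221), cup (323,214), stopper (333,258) just behind the tumbler (324,285), straight cork (276,319), mushroom (226,361), tray (263,258), rest (216,299). Side view: candle (344,183), holder (307,202), thermometer (337,222), cup (292,231), stopper (334,250), tumbler (359,270), cork (334,313), mushroom (331,360), tray (273,278), rest (262,324).

```bash
cat > h.py <<'E'
import numpy as np, cv2
from scipy.spatial.transform import Rotation as R
def cam_fixed(name): return np.load(f"pics/{name}.npy",allow_pickle=True).item()
def wrist_cam(s,st):
    T=np.eye(4);T[:3,:3]=R.from_quat(st["eef_rot"]).as_matrix();T[:3,3]=st["tool_pos"]
    d={k:s[k] for k in("fx","fy","cx","cy")};d["world_to_cam"]=np.linalg.inv(T@s["T_tool_cam"]);return d
def ray(c,u,v):
    W=np.linalg.inv(c["world_to_cam"]);d=W[:3,:3]@np.array([(u-c["cx"])/c["fx"],-(v-c["cy"])/c["fy"],-1.]);return W[:3,3],d
def cast(c,u,v,z):
    o,d=ray(c,u,v);return o+d*(z-o[2])/d[2]
def two(c1,p1,c2,p2):
    o1,d1=ray(c1,*p1);o2,d2=ray(c2,*p2)
    t=np.linalg.lstsq(np.c_[d1,-d2],o2-o1,rcond=None)[0]
    a,b=o1+t[0]*d1,o2+t[1]*d2;return (a+b)/2,np.linalg.norm(a-b)
def proj(c,p):
    q=c["world_to_cam"]@np.r_[p,1];return c["cx"]+c["fx"]*q[0]/-q[2],c["cy"]-c["fy"]*q[1]/-q[2]
def shot(name,tag):
    from plant import r,snapshot
    st=r.get_state();s=snapshot(name);cv2.imwrite(f"pics/{tag}.png",s["color"][:,:,::-1])
    c=wrist_cam(s,st) if name=="wrist" else {k:v for k,v in s.items() if k!="color"}
    np.save(f"pics/{tag}.npy",c,allow_pickle=True);return s["color"],c,st
E
python3 - <<'E'
from h import *
np.set_printoptions(precision=3,suppress=True)
a,b=cam_fixed("scene0"),cam_fixed("side0")
P=dict(candle=((419,178),(344,183),.047),holder=((371,184),(307,202),.008),therm=((376,221),(337,222),.003),cup=((323,214),(292,231),.02),
stopper=((333,257),(334,251),.024),tumbler=((324,285),(359,269),.045),cork=((276,319),(334,313),.0115),mush=((226,361),(331,360),.024),tray=((263,258),(273,278),.002),rest=((216,299),(262,324),.01))
for k,(p,q,z) in P.items():
    t,e=two(a,p,b,q);print(k,t,round(e,4),"scene",cast(a,*p,z)[:2],"side",cast(b,*q,z)[:2],"r",np.hypot(*t[:2]).round(3))
E
```

```text
candle [ 0.532 -0.377  0.042] 0.0025 scene [ 0.527 -0.371] side [ 0.532 -0.368] r 0.653
holder [ 0.639 -0.297  0.006] 0.0013 scene [ 0.637 -0.294] side [ 0.639 -0.293] r 0.705
therm [ 0.527 -0.189  0.001] 0.0002 scene [ 0.526 -0.188] side [ 0.526 -0.186] r 0.56
cup [ 0.643 -0.102  0.01 ] 0.0007 scene [ 0.635 -0.094] side [ 0.638 -0.084] r 0.651
stopper [0.504 0.004 0.021] 0.0019 scene [0.501 0.007] side [0.504 0.008] r 0.504
tumbler [0.431 0.109 0.049] 0.0102 scene [0.439 0.103] side [0.428 0.111] r 0.445
cork [0.47  0.23  0.003] 0.0024 scene [0.466 0.233] side [0.467 0.241] r 0.523
mush [0.45  0.391 0.021] 0.0042 scene [0.45 0.39] side [0.448 0.396] r 0.596
tray [0.639 0.119 0.002] 0.0021 scene [0.641 0.119] side [0.638 0.121] r 0.65
rest [ 0.619  0.287 -0.001] 0.0029 scene [0.612 0.291] side [0.613 0.301] r 0.683
```

Run:
```python
from h import *
np.set_printoptions(precision=3,suppress=True)
a,b=cam_fixed("scene0"),cam_fixed("side0")
for k,p,q in [("winebottle base",(400,148),(301,179)),("bottle top",(404,79),(298,112)),("small bottle",(377,152),(287,186)),("smalltop",(380,112),(287,141)),("glass top",(443,86),(325,113)),("black",(460,155),(352,168)),("lamp base",(582,103),(405,123)),("boxlidtop",(352,312),(432,250)),("boxlid2",(371,352),(457,342)),("box frontcorner",(300,414),(452,373)),("box farleft",(263,378),(385,370)),("openers",(378,330),(415,280)), ("gripper",(596,85),(463,105)),("greenbottle top",(103,250),(190,262))]:
    t,e=two(a,p,b,q);print(k,t,round(e,4),"z0",cast(a,*p,0)[:2],cast(b,*q,0)[:2])
```

```text
winebottle base [ 0.708 -0.517 -0.015] 0.0003 z0 [ 0.696 -0.499] [ 0.7   -0.484]
bottle top [ 0.706 -0.498  0.234] 0.0023 z0 [ 0.955 -0.841] [ 0.891 -1.284]
small bottle [ 0.743 -0.446 -0.012] 0.0011 z0 [ 0.733 -0.433] [ 0.735 -0.419]
smalltop [ 0.725 -0.42   0.157] 0.0075 z0 [ 0.874 -0.613] [ 0.844 -0.863]
glass top [ 0.631 -0.588  0.206] 0.0001 z0 [ 0.825 -0.901] [ 0.755 -1.284]
black [ 0.534 -0.589  0.009] 0.001 z0 [ 0.54  -0.601] [ 0.536 -0.61 ]
lamp base [ 0.37  -1.027  0.056] 0.0255 z0 [ 0.416 -1.144] [ 0.364 -1.175]
boxlidtop [0.273 0.193 0.165] 0.0032 z0 [0.361 0.089] [ 0.253 -0.077]
boxlid2 [ 0.225  0.176 -0.03 ] 0.1073 z0 [0.255 0.143] [0.206 0.278]
box frontcorner [0.233 0.381 0.03 ] 0.0294 z0 [0.258 0.358] [0.22  0.367]
box farleft [0.356 0.369 0.007] 0.0334 z0 [0.375 0.354] [0.346 0.381]
openers [0.29  0.081 0.001] 0.0149 z0 [0.283 0.086] [0.295 0.07 ]
gripper [ 0.204 -0.639  0.29 ] 0.1241 z0 [ 0.438 -1.292] [ 0.087 -1.51 ]
greenbottle top [0.653 0.489 0.287] 0.0016 z0 [0.958 0.387] [0.873 0.083]
```

>>> drive_tool([
  {"dx": 0.02, "dy": -0.009},
  {"dx": 0.04, "dy": -0.018, "dz": -0.005},
  {"dx": 0.044, "dy": -0.019, "dz": -0.005},
  {"dx": 0.044, "dy": -0.019, "dz": -0.005},
  {"dx": 0.044, "dy": -0.019, "dz": -0.005},
  {"dx": 0.044, "dy": -0.019, "dz": -0.005},
  {"dx": 0.044, "dy": -0.019, "dz": -0.005},
  {"dx": 0.044, "dy": -0.019},
  {"dx": 0.044, "dy": -0.019},
  {"dx": 0.03, "dy": -0.014},
  {"dx": 0.015, "dy": -0.008},
  {},
])

```text
validation failed for argument at $.co...
```

Run:
```python
from h import *
i,c,st=shot("wrist","w1")
print(st["tool_pos"],st["eef_rot"],st["q"],st["contact_force"])
```

```text
[ 0.19097158 -0.59463774  0.24909395] [ 9.87939536e-01  1.54838594e-01 -1.62205149e-04 -6.75277295e-04] [ 1.29378212  0.68980916 -0.19452291  1.56606409  0.15731272  0.90249872
 -0.21505073] [ 0.05632335 -0.39579353  0.27825561]
```

View pics/w1.png

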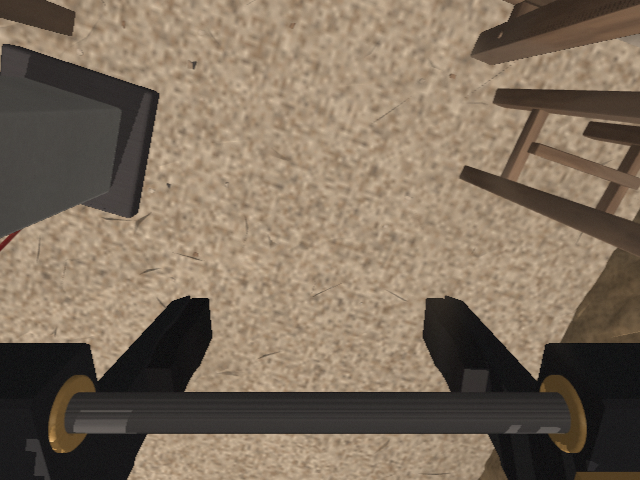

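>>> drive_tool([
  {"dx": 0.02, "dy": -0.009, "claw": 1},
  {"dx": 0.04, "dy": -0.018, "dz": -0.005},
  {"dx": 0.044, "dy": -0.019, "dz": -0.005},
  {"dx": 0.044, "dy": -0.019, "dz": -0.005},
  {"dx": 0.044, "dy": -0.019, "dz": -0.005},
  {"dx": 0.044, "dy": -0.019, "dz": -0.005},
  {"dx": 0.044, "dy": -0.019, "dz": -0.005},
  {"dx": 0.044, "dy": -0.019},
  {"dx": 0.044, "dy": -0.019},
  {"dx": 0.03, "dy": -0.014},
  {"dx": 0.015, "dy": -0.008},
  {"dx": 0},
])

```text
validation failed for argument at $.co...
```

Run:
```python
from h import *
i,c,st=shot("wrist","w2")
print(st["tool_pos"],st["eef_rot"],st["q"],st["contact_force"])
```

```text
[ 0.19098242 -0.59473952  0.2492304 ] [ 9.87945577e-01  1.54800661e-01 -1.37497425e-04 -5.22563235e-04] [ 1.29382896  0.6896609  -0.19454651  1.56590175  0.15734684  0.90250385
 -0.21510009] [ 0.04603071  0.18266101 -0.7720935 ]
```

View pics/w2.png

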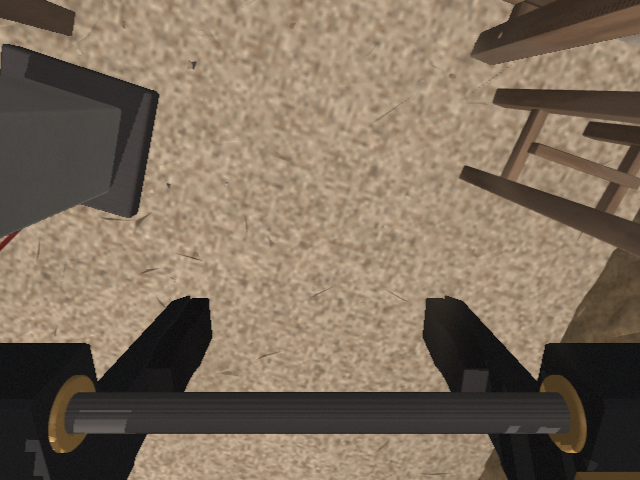

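>>> drive_tool([
  {"dx": 0.02, "dy": -0.009, "dz": 0.0, "wx": 0.0, "wy": 0.0, "wz": 0.0, "claw": 1.0},
])

```text
clock: 0.35
tool_pos: [0.2041, -0.5822, 0.2493]
eef_rot: [0.988, 0.152, -0.001, 0.001]
contact_force: [-0.6, 0.4, -0.5]
opening: 1.002
```

>>> drive_tool([
  {"dx": 0.04, "dy": -0.018, "dz": -0.005, "wx": 0, "wy": 0, "wz": 0, "claw": 1},
  {"dx": 0.044, "dy": -0.019, "dz": -0.005, "wx": 0, "wy": 0, "wz": 0, "claw": 1},
  {"dx": 0.044, "dy": -0.019, "dz": -0.005, "wx": 0, "wy": 0, "wz": 0, "claw": 1},
  {"dx": 0.044, "dy": -0.019, "dz": -0.005, "wx": 0, "wy": 0, "wz": 0, "claw": 1},
  {"dx": 0.044, "dy": -0.019, "dz": -0.005, "wx": 0, "wy": 0, "wz": 0, "claw": 1},
  {"dx": 0.044, "dy": -0.019, "dz": -0.005, "wx": 0, "wy": 0, "wz": 0, "claw": 1},
  {"dx": 0.044, "dy": -0.019, "dz": 0, "wx": 0, "wy": 0, "wz": 0, "claw": 1},
  {"dx": 0.044, "dy": -0.019, "dz": 0, "wx": 0, "wy": 0, "wz": 0, "claw": 1},
  {"dx": 0.03, "dy": -0.014, "dz": 0, "wx": 0, "wy": 0, "wz": 0, "claw": 1},
  {"dx": 0.015, "dy": -0.008, "dz": 0, "wx": 0, "wy": 0, "wz": 0, "claw": 1},
  {"dx": 0, "dy": 0, "dz": 0, "wx": 0, "wy": 0, "wz": 0, "claw": 1},
])

```text
clock: 1.45
tool_pos: [0.5302, -0.2932, 0.2795]
eef_rot: [0.988, 0.157, 0.0, -0.001]
contact_force: [-0.3, -0.3, -0.2]
opening: 0.999
```

Run:
```python
from h import *
i,c,st=shot("wrist","w3")
print(st["tool_pos"],st["eef_rot"],st["q"],st["contact_force"])
```

```text
[ 0.53016496 -0.29317908  0.27951561] [ 9.87614212e-01  1.56900434e-01  3.59659913e-04 -5.41201654e-04] [ 0.52425842  0.62828857 -0.16566468  1.59117944  0.11940344  0.93203844
 -0.93728899] [-0.33500733 -0.34029223 -0.22519937]
```

View pics/w3.png

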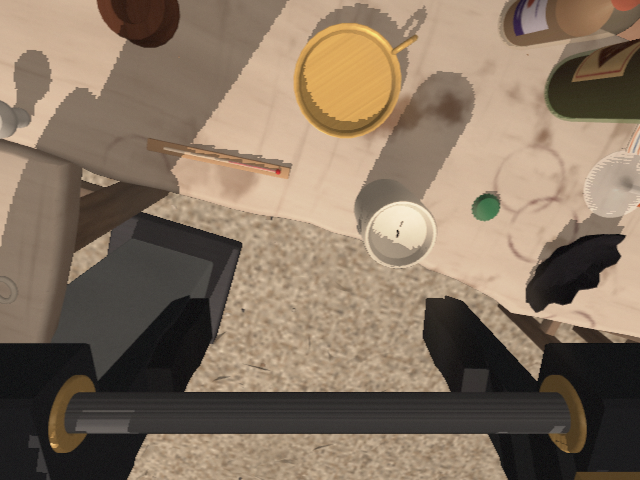

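Wrist view: candle top circle around (400,235), holder rim around (348,79) with handle to the right (405,45), thermometer from (148,145) to (290,172), cup at (138,15) partly cut off.

```bash
python3 - <<'E'
from h import *
np.set_printoptions(precision=4,suppress=True)
c=cam_fixed("w3");i=cv2.imread("pics/w3.png");hsv=cv2.cvtColor(i,cv2.COLOR_BGR2HSV)
def world(pts,z): return np.array([cast(c,u,v,z) for u,v in pts])
def circ(P):
    A=np.c_[2*P[:,:2],np.ones(len(P))];s=np.linalg.lstsq(A,(P[:,:2]**2).sum(1),rcond=None)[0];return s[:2],np.sqrt(s[2]+s[0]**2+s[1]**2)
# holder
m=cv2.inRange(hsv,(15,120,80),(32,255,255));m[:, :280]=0;m[:,412:]=0;m[150:]=0
cn=max(cv2.findContours(m,0,1)[0],key=cv2.contourArea)[:,0]
cn=cn[(cn[:,0]<385)|(cn[:,1]>60)]
P=world(cn,.016);q,rr=circ(P)
for _ in range(3):
    d=abs(np.hypot(*(P[:,:2]-q).T)-rr);k=d<.003;q,rr=circ(P[k])
print("holder",q,rr,k.mean())
# candle top
g=hsv[...,2];m=((hsv[...,1]<75)&(g>150)).astype(np.uint8);mm=np.zeros_like(m);mm[190:280,350:450]=1;m*=mm
lab=cv2.connectedComponents(m)[1];m=(lab==lab[222,385]).astype(np.uint8)
cn=max(cv2.findContours(m,0,1)[0],key=cv2.contourArea)[:,0];cn=cv2.convexHull(cn)[:,0]
print("candle px",cv2.fitEllipse(cn))
P=world(cn,.094);q,rr=circ(P);print("candle",q,rr,np.abs(np.hypot(*(P[:,:2]-q).T)-rr).max())
for p in [(400,199),(400,268),(364,235),(436,235)]: print(hsv[p[1],p[0]],cast(c,*p,.094))
# thermometer ends corners
for p in [(148,139),(147,150),(291,167),(289,178)]: print("th",cast(c,*p,.0045))
E
python3 - <<'E'
import cv2
i=cv2.imread("pics/w3.png")
a=cv2.resize(i[125:195,135:305],None,fx=4,fy=4,interpolation=cv2.INTER_CUBIC);b=cv2.resize(i[185:285,350:450],None,fx=2.8,fy=2.8)
o=cv2.copyMakeBorder(a,0,280,0,0,0);o[280:280+b.shape[0],:b.shape[1]]=b;cv2.imwrite("pics/crop1.png",o)
E
```

```text
holder [ 0.6357 -0.2886] 0.04949739574741551 1.0Traceback (most recent call last):
  File "<stdin>", line 19, in <module>
cv2.error: OpenCV(4.12.0) /io/opencv/modules/imgproc/src/shapedescr.cpp:361: error: (-201:Incorrect size of input array) There should be at least 5 points to fit the ellipse in function 'fitEllipseNoDirect'
```

View pics/crop1.png

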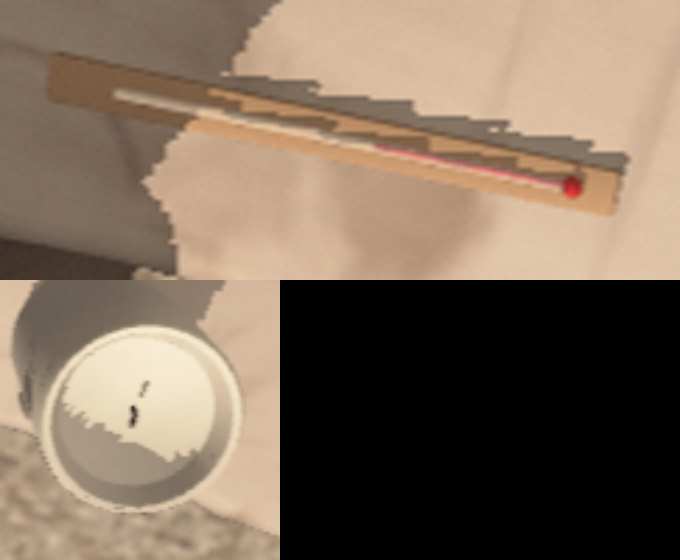

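```bash
cat >> h.py <<'E'
def go(st,xy,yaw_y=None,z=None):
    """print shift in tool axes to world xy, z, and wz turn for jaw dir yaw_y (angle of tool y axis in world, mod pi)"""
    M=R.from_quat(st["eef_rot"]).as_matrix();t=np.r_[xy,st["tool_pos"][2] if z is None else z]-st["tool_pos"]
    print("shift tool",np.round(M.T@t,4),"tilt",np.round(np.degrees(np.arccos(-M[2,2])),2))
    cur=np.arctan2(M[1,1],M[0,1]);print("yaw_y now",round(cur,4))
    if yaw_y is not None:
        d=(yaw_y-cur+np.pi/2)%np.pi-np.pi/2;print("wz",round(-d,4))
E
python3 - <<'E'
from h import *
from plant import r
np.set_printoptions(precision=4,suppress=True)
c=cam_fixed("w3")
for p in [(365,234.6),(436.4,234.6),(400.7,201.1),(400.7,268.2),(400.7,234.6)]: print("candle",cast(c,*p,.094))
t=np.array([cast(c,*p,.0045) for p in [(147,138),(147,149.3),(290.5,168),(288.5,178.5)]]);print(t)
e1,e2=t[:2].mean(0),t[2:].mean(0);print("th",(e1+e2)/2,np.linalg.norm(e1-e2),np.arctan2(*(e2-e1)[1::-1]),"rowdist",np.linalg.norm(t[0]-t[1]))
print("scene candle top", [proj(cam_fixed(n),[.532,-.377,.094]) for n in("scene0","side0")])
go(r.get_state(),cast(c,400.7,234.6,.094)[:2])
E
```

```text
candle [ 0.5225 -0.3388  0.094 ]
candle [ 0.5412 -0.3961  0.094 ]
candle [ 0.5588 -0.3566  0.094 ]
candle [ 0.5032 -0.3789  0.094 ]
candle [ 0.5318 -0.3674  0.094 ]
[[ 0.5258 -0.1165  0.0045]
 [ 0.5148 -0.1185  0.0045]
 [ 0.5416 -0.2614  0.0045]
 [ 0.5306 -0.2625  0.0045]]
th [ 0.5282 -0.1897  0.0045] 0.14529715518130173 -1.4618838161857108 rowdist 0.011181897959715845
scene candle top [(np.float64(420.9474636950272), np.float64(162.89536926455526)), (np.float64(344.4990260681105), np.float64(168.3070996348462))]
shift tool [-0.0185  0.0693  0.    ] tilt 0.07
yaw_y now -1.2594
```

>>> drive_tool([
  {"dx": -0.009, "dy": 0.035, "dz": 0, "wx": 0, "wy": 0, "wz": 0, "claw": 1},
  {"dx": -0.0095, "dy": 0.035, "dz": 0, "wx": 0, "wy": 0, "wz": 0, "claw": 1},
  {"dx": 0, "dy": 0, "dz": 0.03, "wx": 0, "wy": 0, "wz": 0, "claw": 1},
  {"dx": 0, "dy": 0, "dz": 0.045, "wx": 0, "wy": 0, "wz": 0, "claw": 1},
  {"dx": 0, "dy": 0, "dz": 0.045, "wx": 0, "wy": 0, "wz": 0, "claw": 1},
  {"dx": 0, "dy": 0, "dz": 0.025, "wx": 0, "wy": 0, "wz": 0, "claw": 1},
  {"dx": 0, "dy": 0, "dz": 0, "wx": 0, "wy": 0, "wz": 0, "claw": 1},
  {"dx": 0, "dy": 0, "dz": 0, "wx": 0, "wy": 0, "wz": 0, "claw": 1},
])

```text
clock: 2.3
tool_pos: [0.531, -0.3701, 0.1353]
eef_rot: [0.988, 0.153, -0.0, 0.001]
contact_force: [0.5, -0.0, -0.1]
opening: 0.999
```

Run:
```python
from h import *
from plant import r
go(r.get_state(),[.5315,-.368],z=.052)
```

```text
shift tool [ 0.0012 -0.002   0.0833] tilt 0.09
yaw_y now -1.263
```

>>> drive_tool([
  {"dx": 0.001, "dy": -0.002, "dz": 0.025, "wx": 0, "wy": 0, "wz": 0, "claw": 1},
  {"dx": 0, "dy": 0, "dz": 0.03, "wx": 0, "wy": 0, "wz": 0, "claw": 1},
  {"dx": 0, "dy": 0, "dz": 0.02, "wx": 0, "wy": 0, "wz": 0, "claw": 1},
  {"dx": 0, "dy": 0, "dz": 0.008, "wx": 0, "wy": 0, "wz": 0, "claw": 1},
  {"dx": 0, "dy": 0, "dz": 0, "wx": 0, "wy": 0, "wz": 0, "claw": 1},
  {"dx": 0, "dy": 0, "dz": 0, "wx": 0, "wy": 0, "wz": 0, "claw": 0},
  {"dx": 0, "dy": 0, "dz": 0, "wx": 0, "wy": 0, "wz": 0, "claw": 0},
  {"dx": 0, "dy": 0, "dz": 0, "wx": 0, "wy": 0, "wz": 0, "claw": 0},
  {"dx": 0, "dy": 0, "dz": 0, "wx": 0, "wy": 0, "wz": 0, "claw": 0},
  {"dx": 0, "dy": 0, "dz": 0, "wx": 0, "wy": 0, "wz": 0, "claw": 0},
], grip_force=20)

```text
clock: 3.3
tool_pos: [0.5333, -0.3659, 0.0527]
eef_rot: [0.988, 0.155, 0.001, 0.0]
contact_force: [-0.5, 0.4, 6.2]
opening: 0.704
```

Run:
```python
from h import *
from plant import r
st=r.get_state();print(st["tool_pos"],st["opening"],st["contact_force"])
go(st,[.6357,-.2886],z=.13)
```

```text
[ 0.53333759 -0.3658853   0.05270724] 0.7035561566864151 [-0.54412993  0.36187493  6.15614473]
shift tool [ 0.1212 -0.0422 -0.0772] tilt 0.08
yaw_y now -1.26
```

>>> drive_tool([
  {"dx": 0, "dy": 0, "dz": -0.015, "wx": 0, "wy": 0, "wz": 0, "claw": 0},
  {"dx": 0, "dy": 0, "dz": -0.03, "wx": 0, "wy": 0, "wz": 0, "claw": 0},
  {"dx": 0, "dy": 0, "dz": -0.015, "wx": 0, "wy": 0, "wz": 0, "claw": 0},
  {"dx": 0.02, "dy": -0.007, "dz": 0, "wx": 0, "wy": 0, "wz": 0, "claw": 0},
  {"dx": 0.03, "dy": -0.011, "dz": 0, "wx": 0, "wy": 0, "wz": 0, "claw": 0},
  {"dx": 0.03, "dy": -0.01, "dz": 0, "wx": 0, "wy": 0, "wz": 0, "claw": 0},
  {"dx": 0.025, "dy": -0.009, "dz": 0, "wx": 0, "wy": 0, "wz": 0, "claw": 0},
  {"dx": 0.016, "dy": -0.005, "dz": 0, "wx": 0, "wy": 0, "wz": 0, "claw": 0},
  {"dx": 0, "dy": 0, "dz": 0, "wx": 0, "wy": 0, "wz": 0, "claw": 0},
  {"dx": 0, "dy": 0, "dz": 0, "wx": 0, "wy": 0, "wz": 0, "claw": 0},
])

```text
clock: 4.3
tool_pos: [0.6339, -0.2898, 0.1115]
eef_rot: [0.988, 0.154, -0.001, 0.0]
contact_force: [0.1, -0.9, -2.7]
opening: 0.699
```

Run:
```python
from h import *
i,c,st=shot("wrist","w4");print(st["tool_pos"],st["opening"],st["contact_force"])
go(st,[.6357,-.2886],z=.0567)
```

```text
[ 0.63390616 -0.28977101  0.11150501] 0.6986423018196594 [ 0.13991837 -0.94173474 -2.68326621]
shift tool [ 0.0022 -0.0006  0.0548] tilt 0.13
yaw_y now -1.2606
```

View pics/w4.png

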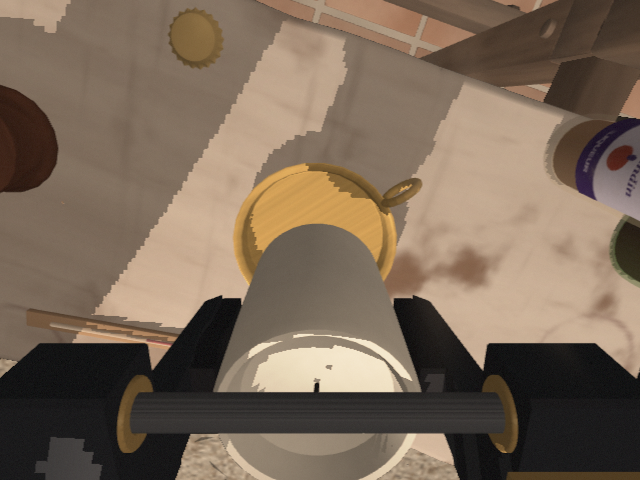

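Wrist view: candle held level, its bottom far edge at (318,223), holder rim around (315,230), handle at (403,192) clear of the fingers.

Run:
```python
from h import *
from plant import r
c=cam_fixed("w4");st=r.get_state();M=R.from_quat(st["eef_rot"]).as_matrix()
p=cast(c,318,223,.0588)-.032*M[:,0];print("candle centre",p,"tool",st["tool_pos"]); print("err tool axes to holder",M.T@(np.r_[.6357,-.2886,.0588]-p))
p=cast(c,318,332,.1528)-.032*M[:,0];print("top-based",p)
i=cv2.imread("pics/w4.png");hsv=cv2.cvtColor(i,cv2.COLOR_BGR2HSV);m=cv2.inRange(hsv,(15,120,80),(32,255,255));m[:150]=0
print("holder bbox",cv2.boundingRect(m)); P=[cast(c,u,v,.016)[:2] for u,v in [(234,230),(316,163),(396,240)]];print(P)
```

```text
candle centre [ 0.63072026 -0.2918266   0.05888846] tool [ 0.63328149 -0.29067661  0.11153419]
err tool axes to holder [ 5.72507568e-03 -1.56046219e-03  7.12364295e-05]
top-based [ 0.62828899 -0.29225373  0.15288846]
holder bbox (35, 150, 605, 330)
[array([ 0.62923012, -0.23909281]), array([ 0.68276771, -0.27413373]), array([ 0.65313861, -0.33492619])]
```

>>> drive_tool([
  {"dx": 0.0055, "dy": -0.0015, "dz": 0.015, "wx": 0, "wy": 0, "wz": 0, "claw": 0},
  {"dx": 0, "dy": 0, "dz": 0.02, "wx": 0, "wy": 0, "wz": 0, "claw": 0},
  {"dx": 0, "dy": 0, "dz": 0.014, "wx": 0, "wy": 0, "wz": 0, "claw": 0},
  {"dx": 0, "dy": 0, "dz": 0.005, "wx": 0, "wy": 0, "wz": 0, "claw": 0},
  {"dx": 0, "dy": 0, "dz": 0.0005, "wx": 0, "wy": 0, "wz": 0, "claw": 0},
  {"dx": 0, "dy": 0, "dz": 0, "wx": 0, "wy": 0, "wz": 0, "claw": 0},
])

```text
clock: 4.95
tool_pos: [0.6397, -0.286, 0.0569]
eef_rot: [0.988, 0.154, -0.0, 0.0]
contact_force: [0.1, -0.1, -2.1]
opening: 0.699
```

>>> drive_tool([
  {"dx": 0, "dy": 0, "dz": 0.001, "wx": 0, "wy": 0, "wz": 0, "claw": 0},
  {"dx": 0, "dy": 0, "dz": 0, "wx": 0, "wy": 0, "wz": 0, "claw": 0},
])

```text
clock: 5.15
tool_pos: [0.64, -0.286, 0.0567]
eef_rot: [0.988, 0.155, 0.0, 0.0]
contact_force: [-1.4, -0.3, 1.8]
opening: 0.708
```

>>> drive_tool([
  {"dx": 0, "dy": 0, "dz": 0, "wx": 0, "wy": 0, "wz": 0, "claw": 0.8},
  {"dx": 0, "dy": 0, "dz": 0, "wx": 0, "wy": 0, "wz": 0, "claw": 1},
  {"dx": 0, "dy": 0, "dz": 0, "wx": 0, "wy": 0, "wz": 0, "claw": 1},
  {"dx": 0, "dy": 0, "dz": 0, "wx": 0, "wy": 0, "wz": 0, "claw": 1},
  {"dx": 0, "dy": 0, "dz": -0.01, "wx": 0, "wy": 0, "wz": 0, "claw": 1},
  {"dx": 0, "dy": 0, "dz": -0.03, "wx": 0, "wy": 0, "wz": 0, "claw": 1},
  {"dx": 0, "dy": 0, "dz": -0.045, "wx": 0, "wy": 0, "wz": 0, "claw": 1},
  {"dx": 0, "dy": 0, "dz": -0.045, "wx": 0, "wy": 0, "wz": 0, "claw": 1},
  {"dx": 0, "dy": 0, "dz": -0.02, "wx": 0, "wy": 0, "wz": 0, "claw": 1},
  {"dx": 0, "dy": 0, "dz": 0, "wx": 0, "wy": 0, "wz": 0, "claw": 1},
])

```text
clock: 6.15
tool_pos: [0.6424, -0.2864, 0.2114]
eef_rot: [0.988, 0.155, 0.004, 0.002]
contact_force: [0.4, 0.2, 0.3]
opening: 1.003
```

Run:
```python
from h import *
from plant import r
st=r.get_state();print(st["tool_pos"],st["opening"],st["q"])
go(st,[.5282,-.1897],yaw_y=0.109,z=.10)
```

```text
[ 0.64243851 -0.28643814  0.21138073] 1.0032587508884805 [ 0.41503569  0.83524172 -0.12711174  1.3472274   0.11564684  0.95723338
 -0.99674115]
shift tool [-0.08   -0.1276  0.1101] tilt 0.52
yaw_y now -1.2603
wz -1.3693
```

>>> drive_tool([
  {"dx": 0, "dy": 0, "dz": 0, "wx": 0, "wy": 0, "wz": 0.147, "claw": 0.6},
  {"dx": 0, "dy": 0, "dz": 0, "wx": 0, "wy": 0, "wz": 0.147, "claw": 0.6},
  {"dx": 0, "dy": 0, "dz": 0, "wx": 0, "wy": 0, "wz": 0.147, "claw": 0.6},
  {"dx": 0, "dy": 0, "dz": 0, "wx": 0, "wy": 0, "wz": 0.147, "claw": 0.6},
  {"dx": 0, "dy": 0, "dz": 0, "wx": 0, "wy": 0, "wz": 0.147, "claw": 0.6},
  {"dx": 0, "dy": 0, "dz": 0, "wx": 0, "wy": 0, "wz": 0.147, "claw": 0.6},
  {"dx": 0, "dy": 0, "dz": 0, "wx": 0, "wy": 0, "wz": 0.147, "claw": 0.6},
  {"dx": 0, "dy": 0, "dz": 0, "wx": 0, "wy": 0, "wz": 0.147, "claw": 0.6},
  {"dx": 0, "dy": 0, "dz": 0, "wx": 0, "wy": 0, "wz": 0.147, "claw": 0.6},
  {"dx": 0, "dy": 0, "dz": 0, "wx": 0, "wy": 0, "wz": 0.147, "claw": 0.6},
  {"dx": 0, "dy": 0, "dz": 0, "wx": 0, "wy": 0, "wz": 0.147, "claw": 0.6},
  {"dx": 0, "dy": 0, "dz": 0, "wx": 0, "wy": 0, "wz": 0.147, "claw": 0.6},
])

```text
clock: 7.35
tool_pos: [0.6392, -0.285, 0.2048]
eef_rot: [0.745, -0.667, -0.001, 0.0]
contact_force: [-0.1, 0.2, -0.6]
opening: 0.6
```

Run:
```python
from h import *
i,c,st=shot("wrist","w5")
print(st["tool_pos"],st["opening"],st["q"])
go(st,[.5282,-.1897],yaw_y=0.109,z=.09)
```

```text
[ 0.63917997 -0.28499902  0.20480099] 0.6003856133499899 [ 0.18235234  0.87154874  0.36396799  1.36856862 -0.33757368  0.96507699
 -2.40936603]
shift tool [-0.1069  0.0994  0.1151] tilt 0.14
yaw_y now -3.0301
wz 0.0025
```

>>> drive_tool([
  {"dx": -0.02, "dy": 0.018, "dz": 0, "wx": 0, "wy": 0, "wz": 0, "claw": 0.6},
  {"dx": -0.032, "dy": 0.03, "dz": 0, "wx": 0, "wy": 0, "wz": 0, "claw": 0.6},
  {"dx": -0.032, "dy": 0.03, "dz": 0, "wx": 0, "wy": 0, "wz": 0, "claw": 0.6},
  {"dx": -0.023, "dy": 0.021, "dz": 0, "wx": 0, "wy": 0, "wz": -0.0, "claw": 0.6},
  {"dx": 0, "dy": 0, "dz": 0, "wx": 0, "wy": 0, "wz": -0.149, "claw": 0.6},
  {"dx": 0, "dy": 0, "dz": 0, "wx": 0, "wy": 0, "wz": -0.149, "claw": 0.6},
  {"dx": 0, "dy": 0, "dz": 0, "wx": 0, "wy": 0, "wz": -0.149, "claw": 0.6},
  {"dx": 0, "dy": 0, "dz": 0, "wx": 0, "wy": 0, "wz": -0.149, "claw": 0.6},
  {"dx": 0, "dy": 0, "dz": 0, "wx": 0, "wy": 0, "wz": -0.149, "claw": 0.6},
  {"dx": 0, "dy": 0, "dz": 0, "wx": 0, "wy": 0, "wz": -0.149, "claw": 0.6},
  {"dx": 0, "dy": 0, "dz": 0, "wx": 0, "wy": 0, "wz": -0.149, "claw": 0.6},
  {"dx": 0, "dy": 0, "dz": 0, "wx": 0, "wy": 0, "wz": -0.149, "claw": 0.6},
])

```text
clock: 8.6
tool_pos: [0.5285, -0.1906, 0.2055]
eef_rot: [0.992, -0.126, -0.001, -0.0]
contact_force: [-0.2, 0.0, -0.2]
opening: 0.598
```

>>> drive_tool([
  {"dx": 0, "dy": 0, "dz": 0, "wx": 0, "wy": 0, "wz": -0.149, "claw": 0.6},
  {"dx": 0, "dy": 0, "dz": 0, "wx": 0, "wy": 0, "wz": -0.149, "claw": 0.6},
  {"dx": 0, "dy": 0, "dz": 0, "wx": 0, "wy": 0, "wz": -0.149, "claw": 0.6},
  {"dx": 0, "dy": 0, "dz": 0, "wx": 0, "wy": 0, "wz": -0.149, "claw": 0.6},
  {"dx": 0, "dy": 0, "dz": 0, "wx": 0, "wy": 0, "wz": -0.149, "claw": 0.6},
  {"dx": 0, "dy": 0, "dz": 0.01, "wx": 0, "wy": 0, "wz": -0.149, "claw": 0.6},
  {"dx": 0, "dy": 0, "dz": 0.02, "wx": 0, "wy": 0, "wz": -0.149, "claw": 0.6},
  {"dx": 0, "dy": 0, "dz": 0.02, "wx": 0, "wy": 0, "wz": -0.149, "claw": 0.6},
  {"dx": 0, "dy": 0, "dz": 0.02, "wx": 0, "wy": 0, "wz": -0.149, "claw": 0.6},
  {"dx": 0, "dy": 0, "dz": 0.02, "wx": 0, "wy": 0, "wz": -0.149, "claw": 0.6},
  {"dx": 0, "dy": 0, "dz": 0.015, "wx": 0, "wy": 0, "wz": -0.149, "claw": 0.6},
  {"dx": 0, "dy": 0, "dz": 0, "wx": 0, "wy": 0, "wz": -0.149, "claw": 0.6},
])

```text
clock: 9.8
tool_pos: [0.5272, -0.1903, 0.0986]
eef_rot: [0.719, 0.695, -0.001, -0.002]
contact_force: [-0.4, 0.8, -0.0]
opening: 0.599
```

Run:
```python
from h import *
i,c,st=shot("wrist","w6")
print(st["tool_pos"],st["opening"],st["q"])
go(st,[.5282,-.1897],yaw_y=0.109,z=.0125)
```

```text
[ 0.52721531 -0.19033552  0.09863831] 0.5994589695423208 [ 0.50705     0.85717361 -0.41692032  1.8664575   0.61917305  0.55493008
 -0.35575077]
shift tool [0.0006 0.0014 0.0861] tilt 0.27
yaw_y now -0.0345
wz -0.1435
```

View pics/w6.png

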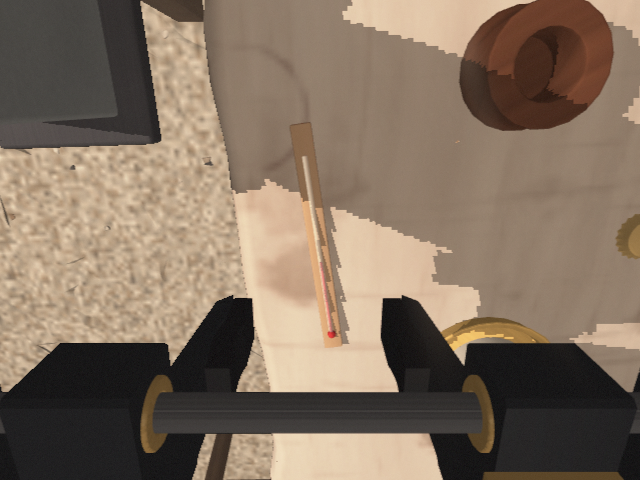

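Thermometer in the wrist view: corners (290,126), (311,122), (341,345), (325,347); cup with its bore at about (556,62).

Run:
```python
from h import *
from plant import r
np.set_printoptions(precision=4,suppress=True)
c=cam_fixed("w6");st=r.get_state()
t=np.array([cast(c,*p,.0045) for p in [(290,126),(311,122),(325,347),(341,345)]])
e1,e2=t[:2].mean(0),t[2:].mean(0);m=(e1+e2)/2;print("th",m,np.linalg.norm(e1-e2),np.arctan2(*(e1-e2)[1::-1])-np.pi/2)
go(st,m[:2],yaw_y=np.arctan2(*(e1-e2)[1::-1])-np.pi/2,z=.0125)
i=cv2.imread("pics/w6.png");hsv=cv2.cvtColor(i,cv2.COLOR_BGR2HSV)
m=cv2.inRange(hsv,(0,90,20),(14,255,255));m[:,:470]=0;m[:,620:]=0;m[160:]=0
cn=max(cv2.findContours(m,0,1)[0],key=cv2.contourArea);print(cv2.boundingRect(cn))
for p in [(500,50),(613,35),(555,0),(562,128),(556,62)]: print(cast(c,*p,.034)[:2])
```

```text
th [ 0.5281 -0.1893  0.0045] 0.14414900052574334 0.10310480762014129
shift tool [0.0013 0.0007 0.0869] tilt 0.2
yaw_y now -0.0299
wz -0.133
(470, 0, 144, 131)
[ 0.6143 -0.0869]
[ 0.6643 -0.0825]
[ 0.6362 -0.0677]
[ 0.648  -0.1224]
[ 0.6405 -0.0928]
```

>>> drive_tool([
  {"dx": 0, "dy": 0, "dz": 0, "wx": 0, "wy": 0, "wz": -0.137, "claw": 0.5},
  {"dx": 0.001, "dy": 0.001, "dz": 0.02, "wx": 0, "wy": 0, "wz": 0, "claw": 0.5},
  {"dx": 0, "dy": 0, "dz": 0.03, "wx": 0, "wy": 0, "wz": 0, "claw": 0.5},
  {"dx": 0, "dy": 0, "dz": 0.02, "wx": 0, "wy": 0, "wz": 0, "claw": 0.5},
  {"dx": 0, "dy": 0, "dz": 0.01, "wx": 0, "wy": 0, "wz": 0, "claw": 0.5},
  {"dx": 0, "dy": 0, "dz": 0, "wx": 0, "wy": 0, "wz": 0, "claw": 0.5},
  {"dx": 0, "dy": 0, "dz": 0, "wx": 0, "wy": 0, "wz": 0, "claw": 0.5},
])

```text
clock: 10.55
tool_pos: [0.5304, -0.1897, 0.0217]
eef_rot: [0.673, 0.739, 0.0, 0.0]
contact_force: [-0.6, 0.3, 0.5]
opening: 0.504
```

Run:
```python
from h import *
from plant import r
st=r.get_state();print(st["tool_pos"],st["contact_force"])
go(st,[.528,-.1895],yaw_y=.106,z=.0125)
```

```text
[ 0.5304264  -0.18965185  0.02174033] [-0.57784238  0.25556242  0.49152115]
shift tool [ 0.0004 -0.0024  0.0092] tilt 0.05
yaw_y now 0.093
wz -0.013
```

>>> drive_tool([
  {"dx": 0, "dy": -0.002, "dz": 0.005, "wx": 0, "wy": 0, "wz": -0.012, "claw": 0.5},
  {"dx": 0, "dy": 0, "dz": 0.004, "wx": 0, "wy": 0, "wz": 0, "claw": 0.5},
  {"dx": 0, "dy": 0, "dz": 0, "wx": 0, "wy": 0, "wz": 0, "claw": 0.3},
  {"dx": 0, "dy": 0, "dz": 0, "wx": 0, "wy": 0, "wz": 0, "claw": 0},
  {"dx": 0, "dy": 0, "dz": 0, "wx": 0, "wy": 0, "wz": 0, "claw": 0},
  {"dx": 0, "dy": 0, "dz": 0, "wx": 0, "wy": 0, "wz": 0, "claw": 0},
  {"dx": 0, "dy": 0, "dz": 0, "wx": 0, "wy": 0, "wz": 0, "claw": 0},
], grip_force=15)

```text
clock: 11.25
tool_pos: [0.5282, -0.19, 0.0124]
eef_rot: [0.669, 0.743, 0.0, 0.0]
contact_force: [-0.3, 0.1, 1.0]
opening: 0.13
```

>>> drive_tool([
  {"dx": 0, "dy": 0, "dz": -0.02, "wx": 0, "wy": 0, "wz": 0, "claw": 0},
  {"dx": 0, "dy": 0, "dz": -0.04, "wx": 0, "wy": 0, "wz": 0, "claw": 0},
  {"dx": 0, "dy": 0, "dz": -0.045, "wx": 0, "wy": 0, "wz": 0, "claw": 0},
  {"dx": 0.01, "dy": 0, "dz": -0.045, "wx": 0, "wy": 0, "wz": 0, "claw": 0},
  {"dx": 0.03, "dy": 0.005, "dz": -0.03, "wx": 0, "wy": 0, "wz": 0, "claw": 0},
  {"dx": 0.04, "dy": 0.01, "dz": -0.02, "wx": 0, "wy": 0, "wz": 0, "claw": 0},
  {"dx": 0.045, "dy": 0.01, "dz": -0.02, "wx": 0, "wy": 0, "wz": 0, "claw": 0},
  {"dx": 0.045, "dy": 0.01, "dz": -0.01, "wx": 0, "wy": 0, "wz": 0, "claw": 0},
  {"dx": 0.04, "dy": 0.01, "dz": 0, "wx": 0, "wy": 0, "wz": 0, "claw": 0},
  {"dx": 0.03, "dy": 0.01, "dz": 0, "wx": 0, "wy": 0, "wz": 0, "claw": 0},
  {"dx": 0.02, "dy": 0.005, "dz": 0, "wx": 0, "wy": 0, "wz": 0, "claw": 0},
  {"dx": 0, "dy": 0, "dz": 0, "wx": 0, "wy": 0, "wz": 0, "claw": 0},
])

```text
clock: 12.45
tool_pos: [0.5602, 0.079, 0.2424]
eef_rot: [0.667, 0.745, 0.001, -0.001]
contact_force: [0.5, 0.1, -1.0]
opening: 0.127
```

Run:
```python
from h import *
i,c,st=shot("wrist","w7")
print(st["tool_pos"],st["opening"],st["q"])
```

```text
[0.56023416 0.07904223 0.24244339] 0.1268132358922308 [ 0.11988046  0.66744952 -0.58004864  1.7450737   0.45823528  0.86603576
 -0.55299136]
```

View pics/w7.png

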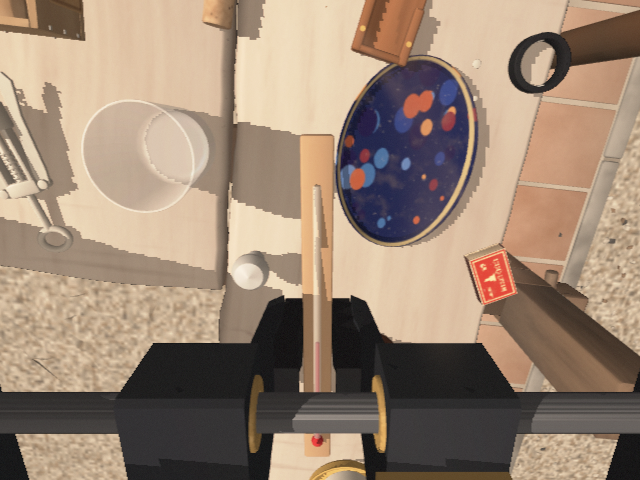

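>>> drive_tool([
  {"dx": 0.02, "dy": 0, "dz": 0, "wx": 0, "wy": 0, "wz": 0, "claw": 0},
  {"dx": 0.04, "dy": 0.005, "dz": 0, "wx": 0, "wy": 0, "wz": 0, "claw": 0},
  {"dx": 0.04, "dy": 0.005, "dz": 0, "wx": 0, "wy": 0, "wz": 0, "claw": 0},
  {"dx": 0.02, "dy": 0.0, "dz": 0, "wx": 0, "wy": 0, "wz": 0, "claw": 0},
  {"dx": 0, "dy": 0, "dz": 0, "wx": 0, "wy": 0, "wz": 0, "claw": 0},
  {"dx": 0, "dy": 0, "dz": 0, "wx": 0, "wy": 0, "wz": 0, "claw": 0},
])

```text
clock: 13.1
tool_pos: [0.558, 0.1924, 0.2417]
eef_rot: [0.67, 0.743, -0.001, 0.001]
contact_force: [-0.1, -1.1, -0.7]
opening: 0.133
```

Run:
```python
from h import *
i,c,st=shot("wrist","w8")
print(st["tool_pos"],st["opening"],st["q"])
```

```text
[0.55799658 0.19241759 0.24169517] 0.13263879355516542 [-0.09427423  0.69683702 -0.55838518  1.67046921  0.44915567  0.90712244
 -0.72720654]
```

View pics/w8.png

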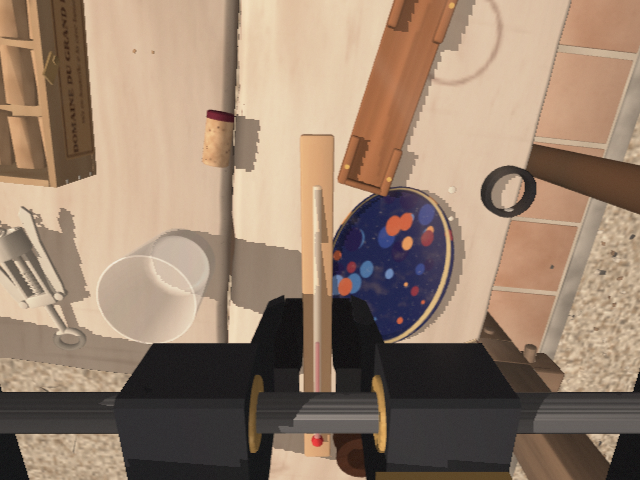

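>>> drive_tool([
  {"dx": 0.02, "dy": 0, "dz": -0.02, "wx": 0, "wy": 0, "wz": 0, "claw": 0},
  {"dx": 0.03, "dy": 0, "dz": -0.03, "wx": 0, "wy": 0, "wz": 0, "claw": 0},
  {"dx": 0, "dy": 0, "dz": 0, "wx": 0, "wy": 0, "wz": 0, "claw": 0},
  {"dx": 0, "dy": 0, "dz": 0, "wx": 0, "wy": 0, "wz": 0, "claw": 0},
])

```text
clock: 13.55
tool_pos: [0.5532, 0.2429, 0.2924]
eef_rot: [0.67, 0.743, -0.0, 0.001]
contact_force: [-0.3, 0.1, -0.9]
opening: 0.13
```

Run:
```python
from h import *
np.set_printoptions(precision=4,suppress=True)
i,c,st=shot("wrist","w9")
print(st["tool_pos"],st["q"])
i=i[:,:,::-1].copy();hsv=cv2.cvtColor(i,cv2.COLOR_BGR2HSV);print(hsv[100,400],hsv[120,420])
m=cv2.inRange(hsv,(4,130,60),(16,255,230));m[:,:335]=0;m[:,520:]=0
m=cv2.morphologyEx(m,cv2.MORPH_OPEN,np.ones((3,3)))
cn=max(cv2.findContours(m,0,1)[0],key=cv2.contourArea)
b=cv2.boxPoints(cv2.minAreaRect(cn));print(b)
w=np.array([cast(c,*p,.015)[:2] for p in b]);print(w,w.mean(0),np.linalg.norm(w[0]-w[1]),np.linalg.norm(w[1]-w[2]))
cv2.drawContours(i,[cn],-1,(0,255,0),1);cv2.polylines(i,[b.astype(int)],True,(255,0,0),1)
cv2.imwrite("pics/w9d.png",i)
```

```text
[0.5532 0.2429 0.2924] [-0.1687  0.6592 -0.579   1.5671  0.4023  1.0361 -0.7559]
[ 11 128 161] [ 14  67 194]
[[331.5001 218.5   ]
 [389.1     45.7   ]
 [435.9     61.3   ]
 [378.3    234.1   ]]
[[0.5732 0.2095]
 [0.6075 0.382 ]
 [0.6538 0.3733]
 [0.6258 0.1971]] [0.6151 0.2905] 0.17595243477193365 0.04704986516328094
```

View pics/w9d.png

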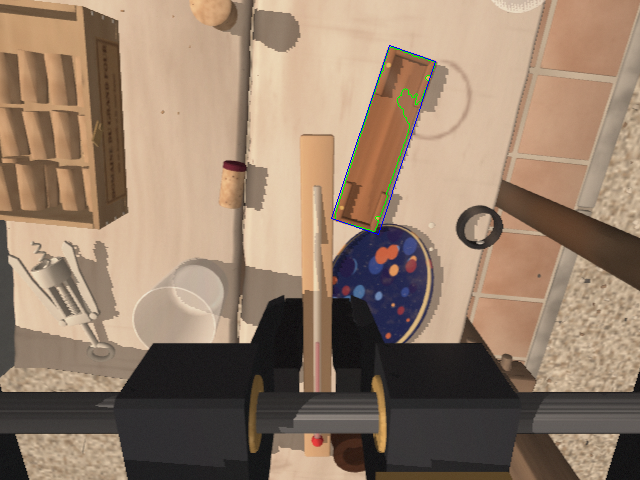

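Rest outlined well: box corners (331,218),(389,46),(436,61),(378,234), 176×47 mm; straight cork at (231,185); mushroom at (212,8); tray under the rest.

Run:
```python
from h import *
from plant import r
np.set_printoptions(precision=4,suppress=True)
c=cam_fixed("w9");st=r.get_state();M=R.from_quat(st["eef_rot"]).as_matrix()
e=np.array([cast(c,u,v,.2924-.0079) for u,v in[(317.5,134),(317.5,457)]]);print("therm in tool", [M.T@(x-st["tool_pos"]) for x in e])
go(st,[.6151,.2905],yaw_y=-.177,z=.0185)
for p in [(233,163),(229,207),(231,185)]: print("cork",cast(c,*p,.0115))
print("bottle",cast(cam_fixed("scene0"),132,352,0),cast(cam_fixed("side0"),213,408,0))
```

```text
therm in tool [array([0.0746, 0.0008, 0.0067]), array([-0.0718,  0.001 ,  0.0072])]
shift tool [0.043  0.0668 0.2728] tilt 0.18
yaw_y now 0.102
wz 0.279
cork [0.4654 0.2573 0.0115]
cork [0.4628 0.2099 0.0115]
cork [0.4641 0.234  0.0115]
bottle [0.6318 0.5115 0.    ] [0.6396 0.5245 0.    ]
```

>>> drive_tool([
  {"dx": 0.012, "dy": 0.02, "dz": 0, "wx": 0, "wy": 0, "wz": 0, "claw": 0},
  {"dx": 0.018, "dy": 0.027, "dz": 0, "wx": 0, "wy": 0, "wz": 0, "claw": 0},
  {"dx": 0.012, "dy": 0.02, "dz": 0, "wx": 0, "wy": 0, "wz": 0, "claw": 0},
  {"dx": 0, "dy": 0, "dz": 0.02, "wx": 0, "wy": 0, "wz": 0.14, "claw": 0},
  {"dx": 0, "dy": 0, "dz": 0.04, "wx": 0, "wy": 0, "wz": 0.139, "claw": 0},
  {"dx": 0, "dy": 0, "dz": 0.045, "wx": 0, "wy": 0, "wz": 0, "claw": 0},
  {"dx": 0, "dy": 0, "dz": 0.045, "wx": 0, "wy": 0, "wz": 0, "claw": 0},
  {"dx": 0, "dy": 0, "dz": 0.04, "wx": 0, "wy": 0, "wz": 0, "claw": 0},
  {"dx": 0, "dy": 0, "dz": 0.03, "wx": 0, "wy": 0, "wz": 0, "claw": 0},
  {"dx": 0, "dy": 0, "dz": 0.01, "wx": 0, "wy": 0, "wz": 0, "claw": 0},
  {"dx": 0, "dy": 0, "dz": 0, "wx": 0, "wy": 0, "wz": 0, "claw": 0},
  {"dx": 0, "dy": 0, "dz": 0, "wx": 0, "wy": 0, "wz": 0, "claw": 0},
])

```text
clock: 14.8
tool_pos: [0.6158, 0.2931, 0.0633]
eef_rot: [0.766, 0.643, 0.001, 0.0]
contact_force: [-0.5, 0.3, -0.4]
opening: 0.129
```

Run:
```python
from h import *
from plant import r
st=r.get_state();print(st["tool_pos"],st["contact_force"])
go(st,[.6151,.2893],yaw_y=-.177,z=.0187)
```

```text
[0.61581096 0.29312353 0.06325011] [-0.48847692  0.29836226 -0.39260233]
shift tool [-0.0039 -0.0001  0.0445] tilt 0.1
yaw_y now -0.1752
wz 0.0018
```

>>> drive_tool([
  {"dx": -0.003, "dy": 0, "dz": 0.015, "wx": 0, "wy": 0, "wz": 0, "claw": 0},
  {"dx": 0, "dy": 0, "dz": 0.018, "wx": 0, "wy": 0, "wz": 0, "claw": 0},
  {"dx": 0, "dy": 0, "dz": 0.008, "wx": 0, "wy": 0, "wz": 0, "claw": 0},
  {"dx": 0, "dy": 0, "dz": 0.003, "wx": 0, "wy": 0, "wz": 0, "claw": 0},
  {"dx": 0, "dy": 0, "dz": 0, "wx": 0, "wy": 0, "wz": 0, "claw": 0},
  {"dx": 0, "dy": 0, "dz": 0, "wx": 0, "wy": 0, "wz": 0, "claw": 0},
])

```text
clock: 15.4
tool_pos: [0.6136, 0.2899, 0.0181]
eef_rot: [0.766, 0.643, -0.001, 0.0]
contact_force: [-2.5, -2.3, 4.6]
opening: 0.129
```

>>> drive_tool([
  {"dx": 0, "dy": 0, "dz": 0, "wx": 0, "wy": 0, "wz": 0, "claw": 0.3},
  {"dx": 0, "dy": 0, "dz": 0, "wx": 0, "wy": 0, "wz": 0, "claw": 0.3},
  {"dx": 0, "dy": 0, "dz": 0, "wx": 0, "wy": 0, "wz": 0, "claw": 0.3},
  {"dx": 0, "dy": 0, "dz": -0.01, "wx": 0, "wy": 0, "wz": 0, "claw": 0.3},
  {"dx": 0, "dy": 0, "dz": -0.03, "wx": 0, "wy": 0, "wz": 0, "claw": 0.5},
  {"dx": 0, "dy": 0, "dz": -0.045, "wx": 0, "wy": 0, "wz": 0, "claw": 0.6},
  {"dx": 0, "dy": 0, "dz": -0.045, "wx": 0, "wy": 0, "wz": 0, "claw": 0.6},
  {"dx": 0, "dy": 0, "dz": -0.04, "wx": 0, "wy": 0, "wz": 0, "claw": 0.6},
  {"dx": 0, "dy": 0, "dz": -0.02, "wx": 0, "wy": 0, "wz": 0, "claw": 0.6},
  {"dx": 0, "dy": 0, "dz": 0, "wx": 0, "wy": 0, "wz": 0, "claw": 0.6},
])

```text
clock: 16.4
tool_pos: [0.6161, 0.2922, 0.2128]
eef_rot: [0.766, 0.643, 0.004, 0.001]
contact_force: [-0.5, 0.3, -0.5]
opening: 0.601
```

Run:
```python
from h import *
np.set_printoptions(precision=4,suppress=True)
from plant import r
st=r.get_state();print(st["tool_pos"],st["opening"],st["q"])
# stopper from w7: head circle by pixels, in shadow
c=cam_fixed("w7");i=cv2.imread("pics/w7.png");hsv=cv2.cvtColor(i,cv2.COLOR_BGR2HSV)
m=cv2.inRange(hsv,(0,0,110),(180,45,255));m[:,:225]=0;m[:,275:]=0;m[:245]=0;m[300:]=0
cn=max(cv2.findContours(m,0,1)[0],key=cv2.contourArea);print(cv2.boundingRect(cn),cv2.minEnclosingCircle(cn))
for p in [(233,270),(270,270),(251,252),(251,290),(251,271)]: print(cast(c,*p,.033))
print("tumbler base",cast(c,172,145,0), "rim",cast(c,138,157,.09))
go(st,[.504,.006],yaw_y=.61,z=.2)
```

```text
[0.6161 0.2922 0.2128] 0.6007042131205577 [-0.28    0.834  -0.4659  1.4119  0.4115  0.984  -1.0143]
(231, 251, 37, 39) ((250.60638427734375, 269.35107421875), 19.784626007080078)
[0.49   0.0061 0.033 ]
[0.5244 0.0099 0.033 ]
[0.5057 0.0259 0.033 ]
[ 0.5079 -0.0127  0.033 ]
[0.5068 0.0069 0.033 ]
tumbler base [0.4227 0.1105 0.    ] rim [0.4292 0.1118 0.09  ]
shift tool [-0.3014 -0.0609  0.0108] tilt 0.47
yaw_y now -0.1743
wz -0.7843
```

>>> drive_tool([
  {"dx": -0.02, "dy": -0.004, "dz": 0, "wx": 0, "wy": 0, "wz": 0, "claw": 0.8},
  {"dx": -0.04, "dy": -0.008, "dz": 0, "wx": 0, "wy": 0, "wz": 0, "claw": 0.8},
  {"dx": -0.045, "dy": -0.009, "dz": 0, "wx": 0, "wy": 0, "wz": 0, "claw": 0.8},
  {"dx": -0.045, "dy": -0.009, "dz": 0, "wx": 0, "wy": 0, "wz": 0, "claw": 0.8},
  {"dx": -0.045, "dy": -0.009, "dz": 0, "wx": 0, "wy": 0, "wz": 0, "claw": 0.8},
  {"dx": -0.045, "dy": -0.009, "dz": 0, "wx": 0, "wy": 0, "wz": 0, "claw": 0.8},
  {"dx": -0.04, "dy": -0.008, "dz": 0, "wx": 0, "wy": 0, "wz": 0, "claw": 0.8},
  {"dx": -0.02, "dy": -0.004, "dz": 0, "wx": 0, "wy": 0, "wz": 0, "claw": 0.8},
  {"dx": 0, "dy": 0, "dz": 0.02, "wx": 0, "wy": 0, "wz": -0.112, "claw": 0.8},
  {"dx": 0, "dy": 0, "dz": 0.03, "wx": 0, "wy": 0, "wz": -0.112, "claw": 0.8},
  {"dx": 0, "dy": 0, "dz": 0.02, "wx": 0, "wy": 0, "wz": 0, "claw": 0.8},
  {"dx": 0, "dy": 0, "dz": 0, "wx": 0, "wy": 0, "wz": 0, "claw": 0.8},
])

```text
clock: 17.6
tool_pos: [0.5008, 0.0051, 0.1355]
eef_rot: [0.689, 0.725, -0.002, -0.002]
contact_force: [-1.0, 0.1, 0.8]
opening: 0.8
```

Run:
```python
from h import *
np.set_printoptions(precision=4,suppress=True)
i,c,st=shot("wrist","w10");print(st["tool_pos"],st["opening"])
go(st,[.506,.007],yaw_y=.05,z=.025);print("expected px",proj(c,[.506,.007,.033]))
```

```text
[0.5008 0.0051 0.1355] 0.800453213774322
shift tool [0.0017 0.006  0.1104] tilt 0.37
yaw_y now 0.0502
wz 0.0002
expected px (np.float64(325.6454908735205), np.float64(239.74602781995563))
```

View pics/w10.png

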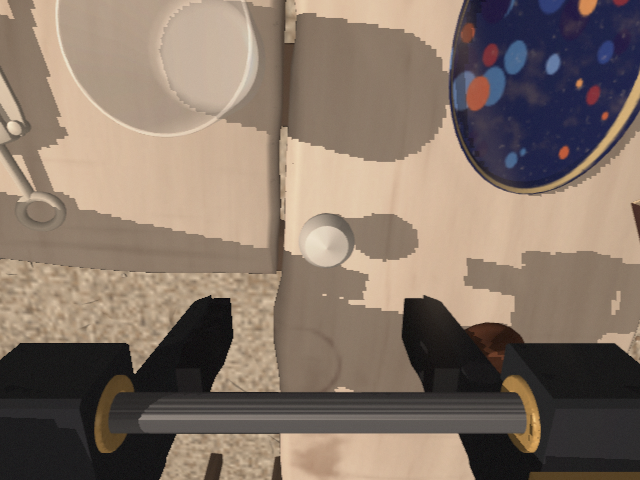

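Stopper head at (327,241), within 2 px of the prediction (326,240).

>>> drive_tool([
  {"dx": 0.001, "dy": 0.006, "dz": 0.02, "wx": 0, "wy": 0, "wz": 0, "claw": 0.8},
  {"dx": 0, "dy": 0, "dz": 0.035, "wx": 0, "wy": 0, "wz": 0, "claw": 0.8},
  {"dx": 0, "dy": 0, "dz": 0.03, "wx": 0, "wy": 0, "wz": 0, "claw": 0.8},
  {"dx": 0, "dy": 0, "dz": 0.018, "wx": 0, "wy": 0, "wz": 0, "claw": 0.8},
  {"dx": 0, "dy": 0, "dz": 0.006, "wx": 0, "wy": 0, "wz": 0, "claw": 0.8},
  {"dx": 0, "dy": 0, "dz": 0, "wx": 0, "wy": 0, "wz": 0, "claw": 0.8},
  {"dx": 0, "dy": 0, "dz": 0, "wx": 0, "wy": 0, "wz": 0, "claw": 0.5},
  {"dx": 0, "dy": 0, "dz": 0, "wx": 0, "wy": 0, "wz": 0, "claw": 0.2},
  {"dx": 0, "dy": 0, "dz": 0, "wx": 0, "wy": 0, "wz": 0, "claw": 0},
  {"dx": 0, "dy": 0, "dz": 0, "wx": 0, "wy": 0, "wz": 0, "claw": 0},
  {"dx": 0, "dy": 0, "dz": 0, "wx": 0, "wy": 0, "wz": 0, "claw": 0},
], grip_force=12)

```text
clock: 18.75
tool_pos: [0.5092, 0.0068, 0.0294]
eef_rot: [0.689, 0.725, 0.0, 0.0]
contact_force: [-0.8, 0.3, -0.0]
opening: 0.372
```

>>> drive_tool([
  {"dx": 0, "dy": 0, "dz": 0, "wx": 0, "wy": 0, "wz": 0, "claw": 0.55},
  {"dx": 0, "dy": -0.002, "dz": 0, "wx": 0, "wy": 0, "wz": 0, "claw": 0.55},
  {"dx": 0, "dy": 0, "dz": 0.0035, "wx": 0, "wy": 0, "wz": 0, "claw": 0.55},
  {"dx": 0, "dy": 0, "dz": 0, "wx": 0, "wy": 0, "wz": 0, "claw": 0.55},
  {"dx": 0, "dy": 0, "dz": 0, "wx": 0, "wy": 0, "wz": 0, "claw": 0.3},
  {"dx": 0, "dy": 0, "dz": 0, "wx": 0, "wy": 0, "wz": 0, "claw": 0},
  {"dx": 0, "dy": 0, "dz": 0, "wx": 0, "wy": 0, "wz": 0, "claw": 0},
  {"dx": 0, "dy": 0, "dz": 0, "wx": 0, "wy": 0, "wz": 0, "claw": 0},
  {"dx": 0, "dy": 0, "dz": 0, "wx": 0, "wy": 0, "wz": 0, "claw": 0},
], grip_force=12)

```text
clock: 19.65
tool_pos: [0.5072, 0.0067, 0.0256]
eef_rot: [0.689, 0.725, -0.0, 0.0]
contact_force: [0.3, 0.6, 0.4]
opening: 0.368
```

Run:
```python
from h import *
np.set_printoptions(precision=4,suppress=True)
from plant import r
st=r.get_state();print(st["tool_pos"],st["opening"],st["contact_force"])
go(st,[.638,-.093],z=.15)
```

```text
[0.5072 0.0067 0.0256] 0.36794536386839405 [0.2726 0.6143 0.3851]
shift tool [-0.1062  0.1257 -0.1244] tilt 0.0
yaw_y now 0.05
```

>>> drive_tool([
  {"dx": 0, "dy": 0, "dz": -0.02, "wx": 0, "wy": 0, "wz": 0, "claw": 0},
  {"dx": 0, "dy": 0, "dz": -0.04, "wx": 0, "wy": 0, "wz": 0, "claw": 0},
  {"dx": 0, "dy": 0, "dz": -0.045, "wx": 0, "wy": 0, "wz": 0, "claw": 0},
  {"dx": -0.025, "dy": 0.015, "dz": -0.03, "wx": 0, "wy": 0, "wz": 0, "claw": 0},
  {"dx": -0.038, "dy": 0.025, "dz": -0.015, "wx": 0, "wy": 0, "wz": 0, "claw": 0},
  {"dx": -0.04, "dy": 0.028, "dz": 0, "wx": 0, "wy": 0, "wz": 0, "claw": 0},
  {"dx": -0.04, "dy": 0.028, "dz": 0, "wx": 0, "wy": 0, "wz": 0, "claw": 0},
  {"dx": -0.03, "dy": 0.02, "dz": 0, "wx": 0, "wy": 0, "wz": 0, "claw": 0},
  {"dx": -0.012, "dy": 0.008, "dz": 0, "wx": 0, "wy": 0, "wz": 0, "claw": 0},
  {"dx": 0, "dy": 0, "dz": 0, "wx": 0, "wy": 0, "wz": 0, "claw": 0},
  {"dx": 0, "dy": 0, "dz": 0, "wx": 0, "wy": 0, "wz": 0, "claw": 0},
])

```text
clock: 20.75
tool_pos: [0.6395, -0.1707, 0.1752]
eef_rot: [0.689, 0.725, -0.0, -0.001]
contact_force: [-0.2, -0.3, -0.3]
opening: 0.371
```

Run:
```python
from h import *
np.set_printoptions(precision=4,suppress=True)
i,c,st=shot("wrist","w11");print(st["tool_pos"],st["opening"],st["contact_force"])
print("expected mouth px",proj(c,[.638,-.093,.034]))
```

```text
[ 0.6395 -0.1707  0.1752] 0.37147656141662655 [-0.1912 -0.2766 -0.3098]
expected mouth px (np.float64(320.23012060503146), np.float64(111.80018136415012))
```

View pics/w11.png

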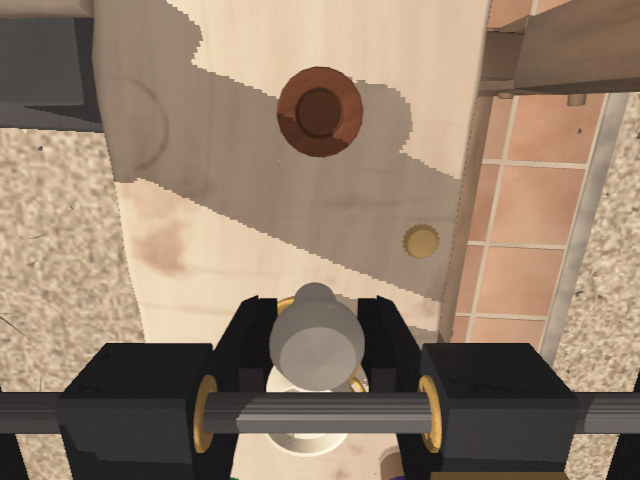

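Cup mouth at (320,112), exactly as predicted; stopper held upright with its foot's far edge at (316,283).

Run:
```python
from h import *
np.set_printoptions(precision=4,suppress=True)
from plant import r
c=cam_fixed("w11");st=r.get_state();M=R.from_quat(st["eef_rot"]).as_matrix()
f=cast(c,316,283,.1752-.0256)-.009*M[:,0];print("foot in tool",M.T@(f-st["tool_pos"]))
h=cast(c,317.5,298,.1752-.0256+.033);print("head far edge-ish in tool",M.T@(h-st["tool_pos"]))
go(st,[.638,-.093],z=.0256+.009+.02)
```

```text
foot in tool [-0.0017  0.      0.0259]
head far edge-ish in tool [ 0.017   0.0007 -0.0071]
shift tool [0.0768 0.0027 0.121 ] tilt 0.1
yaw_y now 0.0522
```

>>> drive_tool([
  {"dx": 0.02, "dy": 0.001, "dz": 0, "wx": 0, "wy": 0, "wz": 0, "claw": 0},
  {"dx": 0.035, "dy": 0.001, "dz": 0, "wx": 0, "wy": 0, "wz": 0, "claw": 0},
  {"dx": 0.023, "dy": 0.001, "dz": 0, "wx": 0, "wy": 0, "wz": 0, "claw": 0},
  {"dx": 0, "dy": 0, "dz": 0.02, "wx": 0, "wy": 0, "wz": 0, "claw": 0},
  {"dx": 0, "dy": 0, "dz": 0.03, "wx": 0, "wy": 0, "wz": 0, "claw": 0},
  {"dx": 0, "dy": 0, "dz": 0.03, "wx": 0, "wy": 0, "wz": 0, "claw": 0},
  {"dx": 0, "dy": 0, "dz": 0.01, "wx": 0, "wy": 0, "wz": 0, "claw": 0},
  {"dx": 0, "dy": 0, "dz": 0, "wx": 0, "wy": 0, "wz": 0, "claw": 0},
  {"dx": 0, "dy": 0, "dz": 0, "wx": 0, "wy": 0, "wz": 0, "claw": 0},
])

```text
clock: 21.7
tool_pos: [0.64, -0.0929, 0.0869]
eef_rot: [0.689, 0.725, 0.001, 0.0]
contact_force: [0.5, -0.3, -0.0]
opening: 0.37
```

Run:
```python
from h import *
from plant import r
for _ in range(2):
    st=r.get_state();print(st["tool_pos"],st["contact_force"]);go(st,[.6380,-.0915],z=.047)
```

```text
[ 0.63997763 -0.09290641  0.08689122] [ 0.51940858 -0.34397271 -0.04876304]
shift tool [ 0.0015 -0.002   0.0399] tilt 0.1
yaw_y now 0.0509
[ 0.63997763 -0.09290641  0.08689122] [ 0.51940858 -0.34397271 -0.04876304]
shift tool [ 0.0015 -0.002   0.0399] tilt 0.1
yaw_y now 0.0509
```

>>> drive_tool([
  {"dx": 0.001, "dy": -0.0015, "dz": 0.01, "wx": 0, "wy": 0, "wz": 0, "claw": 0},
  {"dx": 0, "dy": 0, "dz": 0.015, "wx": 0, "wy": 0, "wz": 0, "claw": 0},
  {"dx": 0, "dy": 0, "dz": 0.01, "wx": 0, "wy": 0, "wz": 0, "claw": 0},
  {"dx": 0, "dy": 0, "dz": 0.0045, "wx": 0, "wy": 0, "wz": 0, "claw": 0},
  {"dx": 0, "dy": 0, "dz": 0, "wx": 0, "wy": 0, "wz": 0, "claw": 0},
  {"dx": 0, "dy": 0, "dz": 0, "wx": 0, "wy": 0, "wz": 0, "claw": 0},
])

```text
clock: 22.3
tool_pos: [0.6369, -0.093, 0.0469]
eef_rot: [0.689, 0.725, -0.001, -0.0]
contact_force: [-4.3, -0.4, 11.4]
opening: 0.368
```

>>> drive_tool([
  {"dx": 0, "dy": -0.002, "dz": -0.003, "wx": 0, "wy": 0, "wz": 0, "claw": 0},
  {"dx": 0, "dy": 0, "dz": 0, "wx": 0, "wy": 0, "wz": 0, "claw": 0},
  {"dx": 0, "dy": 0, "dz": 0, "wx": 0, "wy": 0, "wz": 0, "claw": 0},
])

```text
clock: 22.6
tool_pos: [0.6358, -0.093, 0.0488]
eef_rot: [0.689, 0.725, -0.0, -0.0]
contact_force: [-0.7, -0.2, -0.1]
opening: 0.373
```

Run:
```python
from h import *
i,c,st=shot("wrist","w12");print(st["tool_pos"],st["contact_force"],st["moment"],st["opening"])
```

```text
[ 0.63575855 -0.0929605   0.04875825] [-0.6578923  -0.15176462 -0.09420157] [-0.04208957 -0.06016824 -0.00019797] 0.37275257806719664
```

View pics/w12.png

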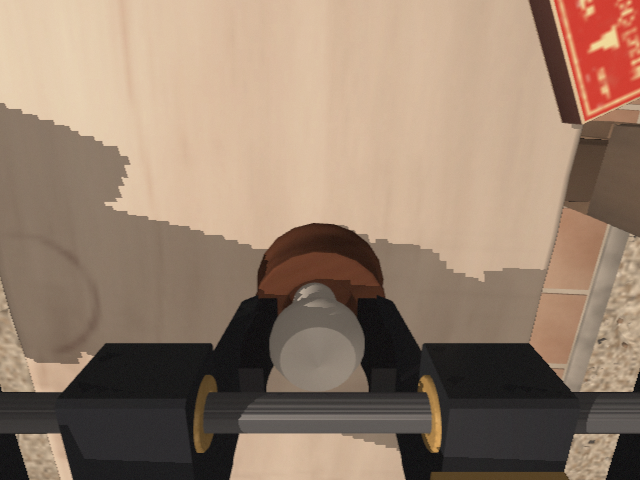

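>>> drive_tool([
  {"dx": 0, "dy": 0, "dz": 0.001, "wx": 0, "wy": 0, "wz": 0, "claw": 0},
  {"dx": 0, "dy": 0, "dz": 0, "wx": 0, "wy": 0, "wz": 0, "claw": 0},
  {"dx": 0, "dy": 0, "dz": 0, "wx": 0, "wy": 0, "wz": 0, "claw": 0.43},
  {"dx": 0, "dy": 0, "dz": 0, "wx": 0, "wy": 0, "wz": 0, "claw": 0.46},
  {"dx": 0, "dy": 0, "dz": 0, "wx": 0, "wy": 0, "wz": 0, "claw": 0.46},
  {"dx": 0, "dy": 0, "dz": 0, "wx": 0, "wy": 0, "wz": 0, "claw": 0.6},
  {"dx": 0, "dy": 0, "dz": 0, "wx": 0, "wy": 0, "wz": 0, "claw": 0.7},
  {"dx": 0, "dy": 0, "dz": -0.01, "wx": 0, "wy": 0, "wz": 0, "claw": 0.7},
  {"dx": 0, "dy": 0, "dz": -0.03, "wx": 0, "wy": 0, "wz": 0, "claw": 0.7},
  {"dx": -0.02, "dy": 0, "dz": -0.045, "wx": 0, "wy": 0, "wz": 0, "claw": 0.7},
  {"dx": -0.03, "dy": 0, "dz": -0.04, "wx": 0, "wy": 0, "wz": 0, "claw": 0.7},
  {"dx": 0, "dy": 0, "dz": 0, "wx": 0, "wy": 0, "wz": 0, "claw": 0.7},
])

```text
clock: 23.85
tool_pos: [0.6419, -0.1489, 0.1796]
eef_rot: [0.692, 0.722, 0.002, 0.006]
contact_force: [0.8, -0.9, -0.3]
opening: 0.696
```

Run:
```python
from h import *
np.set_printoptions(precision=4,suppress=True)
i,c,st=shot("wrist","w13");print(st["tool_pos"],st["contact_force"],st["q"])
print("cup mouth px",proj(c,[.638,-.093,.034]),"seated head px",proj(c,[.638,-.093,.042]),proj(c,[.638+.0175,-.093,.042]))
i=i[:,:,::-1].copy();hsv=cv2.cvtColor(i,cv2.COLOR_BGR2HSV)
u,v=map(int,proj(c,[.638,-.093,.042]));y0,x0=max(v-70,0),u-70
m=cv2.inRange(hsv,(0,0,60),(180,60,255))[y0:v+70,x0:u+70]
n,l,s,ce=cv2.connectedComponentsWithStats(m);k=[j for j in range(1,n) if s[j,4]>200];print([(s[j],ce[j]+[x0,y0]) for j in k])
cv2.imwrite("pics/crop13.png",cv2.resize(i[y0:v+70,x0:u+70],None,fx=3,fy=3))
```

```text
[ 0.6419 -0.1489  0.1796] [ 0.7584 -0.8884 -0.2854] [ 0.4563  0.8641 -0.5866  1.5201  0.5646  0.9185 -0.2703]
cup mouth px (np.float64(311.6530220173446), np.float64(143.31153958919046)) seated head px (np.float64(311.640034743442), np.float64(144.5834886039075)) (np.float64(337.8207553374148), np.float64(145.67693589204083))
[(array([  43,   46,   53,   53, 2208], dtype=int32), array([310.1381, 146.1069]))]
```

View pics/crop13.png

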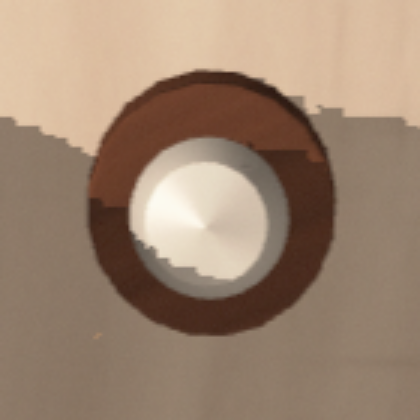

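Stopper sits upright, concentric in the cup. Now the corks and the tray, from the pictures already taken.

Run:
```python
from h import *
np.set_printoptions(precision=4,suppress=True)
from plant import r
c=cam_fixed("w7");i=cv2.imread("pics/w7.png");hsv=cv2.cvtColor(i,cv2.COLOR_BGR2HSV)
m=cv2.inRange(hsv,(105,80,20),(135,255,150));m[:,:336]=0;m[260:]=0
m=cv2.morphologyEx(m,cv2.MORPH_CLOSE,np.ones((25,25)))
cn=cv2.convexHull(max(cv2.findContours(m,0,1)[0],key=cv2.contourArea))
w=np.array([cast(c,u,v,.004)[:2] for u,v in cn[:,0]]).astype(np.float32)*1000
print("tray ellipse mm",cv2.fitEllipse(w))
d=cam_fixed("w9")
for p in [(127,200),(102,228),(93,8),(80,8),(95,225)]: print("box",p,cast(d,*p,0)[:2],cast(d,*p,.06)[:2])
a,b=cam_fixed("scene0"),cam_fixed("side0")
print(proj(a,[.464,.234,.0115]),proj(b,[.464,.234,.0115]))
st=r.get_state();go(st,[.464,.234],yaw_y=-.055,z=.0135)
```

```text
tray ellipse mm ((637.5189819335938, 123.10113525390625), (127.38481140136719, 164.0918426513672), 176.71548461914062)
box (127, 200) [0.3494 0.2032] [0.3768 0.2206]
box (102, 228) [0.32   0.1679] [0.3515 0.1902]
box (93, 8) [0.327  0.3872] [0.3575 0.3787]
box (80, 8) [0.3148 0.3859] [0.347  0.3776]
box (95, 225) [0.3124 0.1707] [0.345  0.1926]
(np.float64(276.24836594198314), np.float64(319.66805515048554)) (np.float64(335.8948097174676), np.float64(311.12265224684023))
shift tool [ 0.388  -0.1598  0.161 ] tilt 0.4
yaw_y now 0.0451
wz 0.1001
```

>>> drive_tool([
  {"dx": 0.02, "dy": -0.008, "dz": 0, "wx": 0, "wy": 0, "wz": 0, "claw": 0.6},
  {"dx": 0.038, "dy": -0.016, "dz": 0, "wx": 0, "wy": 0, "wz": 0, "claw": 0.6},
  {"dx": 0.045, "dy": -0.018, "dz": 0, "wx": 0, "wy": 0, "wz": 0, "claw": 0.6},
  {"dx": 0.045, "dy": -0.019, "dz": 0, "wx": 0, "wy": 0, "wz": 0, "claw": 0.6},
  {"dx": 0.045, "dy": -0.019, "dz": 0, "wx": 0, "wy": 0, "wz": 0, "claw": 0.6},
  {"dx": 0.045, "dy": -0.019, "dz": 0, "wx": 0, "wy": 0, "wz": 0, "claw": 0.6},
  {"dx": 0.045, "dy": -0.018, "dz": 0, "wx": 0, "wy": 0, "wz": 0, "claw": 0.6},
  {"dx": 0.045, "dy": -0.018, "dz": 0, "wx": 0, "wy": 0, "wz": 0, "claw": 0.6},
  {"dx": 0.04, "dy": -0.016, "dz": 0, "wx": 0, "wy": 0, "wz": 0, "claw": 0.6},
  {"dx": 0.02, "dy": -0.009, "dz": 0.02, "wx": 0, "wy": 0, "wz": 0, "claw": 0.6},
  {"dx": 0, "dy": 0, "dz": 0.03, "wx": 0, "wy": 0, "wz": 0.1, "claw": 0.6},
  {"dx": 0, "dy": 0, "dz": 0, "wx": 0, "wy": 0, "wz": 0, "claw": 0.6},
])

```text
clock: 25.1
tool_pos: [0.4555, 0.2366, 0.1202]
eef_rot: [0.723, 0.691, -0.004, -0.001]
contact_force: [-0.1, -0.8, 0.3]
opening: 0.6
```

Run:
```python
from h import *
np.set_printoptions(precision=4,suppress=True)
i,c,st=shot("wrist","w14");print(st["tool_pos"],st["contact_force"],st["q"])
hsv=cv2.cvtColor(i,cv2.COLOR_RGB2HSV);e=[proj(c,p) for p in([.4654,.2573,.0115],[.4628,.2099,.0115],[.464,.234,.0115])];print("exp px",np.array(e))
u,v=map(int,e[2]);x0,y0=u-50,max(v-70,0)
m=cv2.inRange(hsv,(0,85,60),(25,255,255))[y0:min(v+80,300),x0:u+50]
n,l,s,ce=cv2.connectedComponentsWithStats(m);print([(s[j]+[x0,y0,0,0,0],ce[j]+[x0,y0]) for j in range(1,n) if s[j,4]>150])
print("mush exp",proj(c,[.45,.391,.04]));go(st,[.464,.234],yaw_y=-.055,z=.0135)
```

```text
[0.4555 0.2366 0.1202] [-0.0849 -0.8478  0.2801] [-0.3301  0.7797 -0.3941  1.9959  0.6081  0.4915 -1.2166]
exp px [[331.4916 206.5454]
 [330.0669 275.6535]
 [330.5814 241.5642]]
[(array([ 313,  215,   41,   65, 2171]), array([332.2925, 247.9019]))]
mush exp (np.float64(288.90811972426985), np.float64(-62.829100936073274))
shift tool [-0.0017  0.0093  0.1066] tilt 0.45
yaw_y now -0.0464
wz 0.0086
```

>>> drive_tool([
  {"dx": -0.002, "dy": 0.009, "dz": 0.02, "wx": 0, "wy": 0, "wz": 0.008, "claw": 0.6},
  {"dx": 0, "dy": 0, "dz": 0.035, "wx": 0, "wy": 0, "wz": 0, "claw": 0.6},
  {"dx": 0, "dy": 0, "dz": 0.025, "wx": 0, "wy": 0, "wz": 0, "claw": 0.6},
  {"dx": 0, "dy": 0, "dz": 0.012, "wx": 0, "wy": 0, "wz": 0, "claw": 0.6},
  {"dx": 0, "dy": 0, "dz": 0, "wx": 0, "wy": 0, "wz": 0, "claw": 0.6},
  {"dx": 0, "dy": 0, "dz": 0, "wx": 0, "wy": 0, "wz": 0, "claw": 0.6},
])

```text
clock: 25.75
tool_pos: [0.4685, 0.2343, 0.032]
eef_rot: [0.727, 0.686, 0.001, 0.0]
contact_force: [0.2, -0.6, 0.4]
opening: 0.598
```

Run:
```python
from h import *
from plant import r
st=r.get_state();print(st["contact_force"]);go(st,[.464,.234],yaw_y=-.055,z=.0135)
```

```text
[ 0.18948397 -0.57850025  0.37679993]
shift tool [-0.0006 -0.0045  0.0185] tilt 0.06
yaw_y now -0.0579
wz -0.0029
```

>>> drive_tool([
  {"dx": 0, "dy": -0.004, "dz": 0.01, "wx": 0, "wy": 0, "wz": 0, "claw": 0.5},
  {"dx": 0, "dy": 0, "dz": 0.008, "wx": 0, "wy": 0, "wz": 0, "claw": 0.5},
  {"dx": 0, "dy": 0, "dz": 0, "wx": 0, "wy": 0, "wz": 0, "claw": 0.5},
  {"dx": 0, "dy": 0, "dz": 0, "wx": 0, "wy": 0, "wz": 0, "claw": 0.3},
  {"dx": 0, "dy": 0, "dz": 0, "wx": 0, "wy": 0, "wz": 0, "claw": 0},
  {"dx": 0, "dy": 0, "dz": 0, "wx": 0, "wy": 0, "wz": 0, "claw": 0},
  {"dx": 0, "dy": 0, "dz": 0, "wx": 0, "wy": 0, "wz": 0, "claw": 0},
  {"dx": 0, "dy": 0, "dz": 0, "wx": 0, "wy": 0, "wz": 0, "claw": 0},
], grip_force=12)

```text
clock: 26.55
tool_pos: [0.4644, 0.2345, 0.0134]
eef_rot: [0.727, 0.686, 0.0, 0.0]
contact_force: [0.0, 1.0, 3.6]
opening: 0.259
```

Run:
```python
from h import *
from plant import r
st=r.get_state();print(st["tool_pos"],st["opening"],st["contact_force"]);go(st,[.6355,.084],yaw_y=-.057,z=.11)
```

```text
[0.46435483 0.2345296  0.01343628] 0.25859315233890384 [0.02145196 0.95853673 3.61986373]
shift tool [-0.1403  0.1797 -0.0965] tilt 0.05
yaw_y now -0.058
wz -0.001
```

>>> drive_tool([
  {"dx": 0, "dy": 0, "dz": -0.02, "wx": 0, "wy": 0, "wz": 0, "claw": 0},
  {"dx": 0, "dy": 0, "dz": -0.04, "wx": 0, "wy": 0, "wz": 0, "claw": 0},
  {"dx": 0, "dy": 0, "dz": -0.04, "wx": 0, "wy": 0, "wz": 0, "claw": 0},
  {"dx": -0.015, "dy": 0.02, "dz": 0, "wx": 0, "wy": 0, "wz": 0, "claw": 0},
  {"dx": -0.025, "dy": 0.035, "dz": 0, "wx": 0, "wy": 0, "wz": 0, "claw": 0},
  {"dx": -0.03, "dy": 0.037, "dz": 0, "wx": 0, "wy": 0, "wz": 0, "claw": 0},
  {"dx": -0.03, "dy": 0.037, "dz": 0, "wx": 0, "wy": 0, "wz": 0, "claw": 0},
  {"dx": -0.025, "dy": 0.032, "dz": 0, "wx": 0, "wy": 0, "wz": 0, "claw": 0},
  {"dx": -0.015, "dy": 0.019, "dz": 0, "wx": 0, "wy": 0, "wz": 0, "claw": 0},
  {"dx": 0, "dy": 0, "dz": 0.03, "wx": 0, "wy": 0, "wz": 0, "claw": 0},
  {"dx": 0, "dy": 0, "dz": 0, "wx": 0, "wy": 0, "wz": 0, "claw": 0},
  {"dx": 0, "dy": 0, "dz": 0, "wx": 0, "wy": 0, "wz": 0, "claw": 0},
])

```text
clock: 27.75
tool_pos: [0.6344, 0.0848, 0.0827]
eef_rot: [0.727, 0.687, -0.001, -0.001]
contact_force: [0.4, 0.5, 0.4]
opening: 0.261
```

Run:
```python
from h import *
from plant import r
st=r.get_state();print(st["contact_force"],st["opening"]);go(st,[.6355,.084],yaw_y=-.057,z=.0155)
```

```text
[0.39566099 0.51071241 0.43895159] 0.26147824135618314
shift tool [-0.0007  0.0013  0.0672] tilt 0.14
yaw_y now -0.0568
wz 0.0002
```

>>> drive_tool([
  {"dx": 0, "dy": 0.001, "dz": 0.025, "wx": 0, "wy": 0, "wz": 0, "claw": 0},
  {"dx": 0, "dy": 0, "dz": 0.025, "wx": 0, "wy": 0, "wz": 0, "claw": 0},
  {"dx": 0, "dy": 0, "dz": 0.012, "wx": 0, "wy": 0, "wz": 0, "claw": 0},
  {"dx": 0, "dy": 0, "dz": 0.004, "wx": 0, "wy": 0, "wz": 0, "claw": 0},
  {"dx": 0, "dy": 0, "dz": 0, "wx": 0, "wy": 0, "wz": 0, "claw": 0},
  {"dx": 0, "dy": 0, "dz": 0, "wx": 0, "wy": 0, "wz": 0, "claw": 0},
])

```text
clock: 28.35
tool_pos: [0.6373, 0.0847, 0.0184]
eef_rot: [0.727, 0.686, 0.001, 0.0]
contact_force: [0.2, 0.1, 0.1]
opening: 0.261
```

>>> drive_tool([
  {"dx": 0, "dy": 0, "dz": 0.0025, "wx": 0, "wy": 0, "wz": 0, "claw": 0},
  {"dx": 0, "dy": 0, "dz": 0, "wx": 0, "wy": 0, "wz": 0, "claw": 0},
  {"dx": 0, "dy": 0, "dz": 0, "wx": 0, "wy": 0, "wz": 0, "claw": 0.33},
  {"dx": 0, "dy": 0, "dz": 0, "wx": 0, "wy": 0, "wz": 0, "claw": 0.38},
  {"dx": 0, "dy": 0, "dz": 0, "wx": 0, "wy": 0, "wz": 0, "claw": 0.38},
  {"dx": 0, "dy": 0, "dz": -0.01, "wx": 0, "wy": 0, "wz": 0, "claw": 0.38},
  {"dx": 0, "dy": 0, "dz": -0.03, "wx": 0, "wy": 0, "wz": 0, "claw": 0.4},
  {"dx": 0, "dy": 0, "dz": -0.04, "wx": 0, "wy": 0, "wz": 0, "claw": 0.6},
  {"dx": 0, "dy": 0, "dz": -0.045, "wx": 0, "wy": 0, "wz": 0, "claw": 0.6},
  {"dx": 0, "dy": 0, "dz": -0.045, "wx": 0, "wy": 0, "wz": 0, "claw": 0.6},
  {"dx": 0, "dy": 0, "dz": -0.03, "wx": 0, "wy": 0, "wz": 0, "claw": 0.6},
  {"dx": 0, "dy": 0, "dz": 0, "wx": 0, "wy": 0, "wz": 0, "claw": 0.6},
])

```text
clock: 29.55
tool_pos: [0.6392, 0.0855, 0.2205]
eef_rot: [0.727, 0.686, 0.004, 0.002]
contact_force: [0.8, 0.4, 0.5]
opening: 0.602
```

Run:
```python
from h import *
from plant import r
st=r.get_state();print(st["tool_pos"],st["contact_force"],st["q"]);go(st,[.455,.30])
print(cast(cam_fixed("w9"),212,8,.040))
```

```text
[0.63919768 0.08550783 0.22047289] [0.83885533 0.40590021 0.54471622] [ 0.10205006  0.79576385 -0.58595102  1.52907049  0.50374614  0.96047189
 -0.69273755]
shift tool [ 0.2034 -0.1964 -0.0012] tilt 0.57
yaw_y now -0.0583
[0.44841156 0.39201256 0.04      ]
```

>>> drive_tool([
  {"dx": 0.018, "dy": -0.016, "dz": 0, "wx": 0, "wy": 0, "wz": 0, "claw": 0.8},
  {"dx": 0.03, "dy": -0.027, "dz": 0, "wx": 0, "wy": 0, "wz": 0, "claw": 0.8},
  {"dx": 0.033, "dy": -0.03, "dz": 0, "wx": 0, "wy": 0, "wz": 0, "claw": 0.8},
  {"dx": 0.033, "dy": -0.03, "dz": 0, "wx": 0, "wy": 0, "wz": 0, "claw": 0.8},
  {"dx": 0.033, "dy": -0.03, "dz": 0.01, "wx": 0, "wy": 0, "wz": 0, "claw": 0.8},
  {"dx": 0.033, "dy": -0.03, "dz": 0.02, "wx": 0, "wy": 0, "wz": 0, "claw": 0.8},
  {"dx": 0.028, "dy": -0.024, "dz": 0.02, "wx": 0, "wy": 0, "wz": 0, "claw": 0.8},
  {"dx": 0.015, "dy": -0.012, "dz": 0.01, "wx": 0, "wy": 0, "wz": 0, "claw": 0.8},
  {"dx": 0, "dy": 0, "dz": 0, "wx": 0, "wy": 0, "wz": 0, "claw": 0.8},
  {"dx": 0, "dy": 0, "dz": 0, "wx": 0, "wy": 0, "wz": 0, "claw": 0.8},
])

```text
clock: 30.55
tool_pos: [0.451, 0.3175, 0.1544]
eef_rot: [0.727, 0.686, -0.001, 0.001]
contact_force: [-0.3, -0.2, -0.1]
opening: 0.803
```

Run:
```python
from h import *
np.set_printoptions(precision=4,suppress=True)
i,c,st=shot("wrist","w15");print(st["tool_pos"],st["q"])
hsv=cv2.cvtColor(i,cv2.COLOR_RGB2HSV);u,v=proj(c,[.449,.391,.047]);print("exp top px",u,v)
x0,y0=int(u)-80,max(int(v)-80,0)
m=cv2.inRange(hsv,(5,75,90),(25,255,255))[y0:int(v)+80,x0:int(u)+80]
n,l,s,ce=cv2.connectedComponentsWithStats(m);print([(s[j]+[x0,y0,0,0,0],ce[j]+[x0,y0]) for j in range(1,n) if s[j,4]>150])
for k in range(-80,81,10): print(hsv[int(v),int(u)+k],end=" ")
print();
for k in range(-60,81,10): print(hsv[int(v)+k,int(u)],end=" ")
```

```text
[0.451  0.3175 0.1544] [-0.4125  0.766  -0.4836  1.8662  0.5636  0.6501 -1.2985]
exp top px 305.3563268498461 120.87238904133758
[(array([ 255,   40,   80,  137, 4261]), array([296.6787, 110.9599])), (array([238, 168,  24,  27, 163]), array([247.638 , 183.3865]))]
[ 14  72 177] [ 14  71 179] [ 14  75 177] [ 15  70 174] [ 15  77 169] [ 14 105 194] [ 14 108 205] [ 14 113 185] [ 14 109 187] [ 14 108 180] [ 14 110 170] [ 15  69 114] [ 15  72 139] [ 15  71 111] [ 15  69 119] [ 15  69 122] [ 15  68 124] 
[ 15  70 172] [ 14  71 173] [ 13  73 172] [ 13 115 149] [ 14 113 174] [ 14 110 181] [ 14 109 187] [ 15 107 189] [ 14 108 189] [ 14  74 163] [ 14  73 168] [ 14  74 168] [ 14  74 169] [ 14  71 170] [ 14  71 173]
```

Run:
```python
from h import *
np.set_printoptions(precision=4,suppress=True)
from plant import r
c=cam_fixed("w15");i=cv2.imread("pics/w15.png");hsv=cv2.cvtColor(i,cv2.COLOR_BGR2HSV)
m=cv2.inRange(hsv,(5,92,90),(25,255,255));m=cv2.morphologyEx(m,cv2.MORPH_OPEN,np.ones((5,5)));m[:30]=0;m[220:]=0;m[:,:220]=0;m[:,390:]=0
n,l,s,ce=cv2.connectedComponentsWithStats(m);j=1+s[1:,4].argmax();print(s[j],ce[j])
x,y,w,h=s[j,:4]
print("ctr@.04",cast(c,x+w/2,y+h/2,.04),"width",np.linalg.norm(cast(c,x,y+h/2,.04)-cast(c,x+w,y+h/2,.04)),np.linalg.norm(cast(c,x+w/2,y,.04)-cast(c,x+w/2,y+h,.04)))
go(r.get_state(),cast(c,x+w/2,y+h/2,.04)[:2],z=.03)
```

```text
[ 274   82   60   63 2972] [303.2581 112.8523]
ctr@.04 [0.4483 0.3949 0.04  ] width 0.035769824795132694 0.035897245972345906
shift tool [ 0.0779 -0.0084  0.1246] tilt 0.1
yaw_y now -0.0598
```

>>> drive_tool([
  {"dx": 0.02, "dy": -0.002, "dz": 0, "wx": 0, "wy": 0, "wz": 0, "claw": 0.8},
  {"dx": 0.035, "dy": -0.004, "dz": 0, "wx": 0, "wy": 0, "wz": 0, "claw": 0.8},
  {"dx": 0.022, "dy": -0.002, "dz": 0.01, "wx": 0, "wy": 0, "wz": 0, "claw": 0.8},
  {"dx": 0, "dy": 0, "dz": 0.03, "wx": 0, "wy": 0, "wz": 0, "claw": 0.8},
  {"dx": 0, "dy": 0, "dz": 0.035, "wx": 0, "wy": 0, "wz": 0, "claw": 0.8},
  {"dx": 0, "dy": 0, "dz": 0.025, "wx": 0, "wy": 0, "wz": 0, "claw": 0.8},
  {"dx": 0, "dy": 0, "dz": 0.01, "wx": 0, "wy": 0, "wz": 0, "claw": 0.8},
  {"dx": 0, "dy": 0, "dz": 0, "wx": 0, "wy": 0, "wz": 0, "claw": 0.8},
  {"dx": 0, "dy": 0, "dz": 0, "wx": 0, "wy": 0, "wz": 0, "claw": 0.8},
])

```text
clock: 31.5
tool_pos: [0.4486, 0.3957, 0.0458]
eef_rot: [0.728, 0.686, 0.001, 0.0]
contact_force: [0.4, 0.0, 0.7]
opening: 0.805
```

Run:
```python
from h import *
from plant import r
st=r.get_state();print(st["contact_force"],st["opening"],st["q"]);go(st,[.4483,.3945],z=.0285)
```

```text
[0.38573232 0.00817581 0.71559227] 0.8047199063443804 [-0.58831954  0.9676778  -0.37634921  1.76946178  0.64448213  0.52850956
 -1.4433173 ]
shift tool [-0.0012 -0.0002  0.0173] tilt 0.11
yaw_y now -0.0594
```

>>> drive_tool([
  {"dx": -0.001, "dy": 0, "dz": 0.012, "wx": 0, "wy": 0, "wz": 0, "claw": 0.8},
  {"dx": 0, "dy": 0, "dz": 0.006, "wx": 0, "wy": 0, "wz": 0, "claw": 0.8},
  {"dx": 0, "dy": 0, "dz": 0, "wx": 0, "wy": 0, "wz": 0, "claw": 0.5},
  {"dx": 0, "dy": 0, "dz": 0, "wx": 0, "wy": 0, "wz": 0, "claw": 0.2},
  {"dx": 0, "dy": 0, "dz": 0, "wx": 0, "wy": 0, "wz": 0, "claw": 0},
  {"dx": 0, "dy": 0, "dz": 0, "wx": 0, "wy": 0, "wz": 0, "claw": 0},
  {"dx": 0, "dy": 0, "dz": 0, "wx": 0, "wy": 0, "wz": 0, "claw": 0},
], grip_force=12)

```text
clock: 32.2
tool_pos: [0.4473, 0.3948, 0.0268]
eef_rot: [0.727, 0.686, 0.0, 0.0]
contact_force: [-1.7, -0.2, 0.2]
opening: 0.37
```

Run:
```python
from h import *
from plant import r
st=r.get_state();print(st["tool_pos"],st["contact_force"],st["opening"]);go(st,[.6395,.158],z=.12)
```

```text
[0.44734302 0.39479921 0.02678064] [-1.72076912 -0.2412462   0.16603464] 0.37032382678179915
shift tool [-0.2253  0.2056 -0.0932] tilt 0.02
yaw_y now -0.0579
```

>>> drive_tool([
  {"dx": 0, "dy": 0, "dz": -0.02, "wx": 0, "wy": 0, "wz": 0, "claw": 0},
  {"dx": 0, "dy": 0, "dz": -0.04, "wx": 0, "wy": 0, "wz": 0, "claw": 0},
  {"dx": -0.015, "dy": 0.014, "dz": -0.03, "wx": 0, "wy": 0, "wz": 0, "claw": 0},
  {"dx": -0.03, "dy": 0.027, "dz": -0.01, "wx": 0, "wy": 0, "wz": 0, "claw": 0},
  {"dx": -0.034, "dy": 0.031, "dz": 0, "wx": 0, "wy": 0, "wz": 0, "claw": 0},
  {"dx": -0.034, "dy": 0.031, "dz": 0, "wx": 0, "wy": 0, "wz": 0, "claw": 0},
  {"dx": -0.034, "dy": 0.031, "dz": 0, "wx": 0, "wy": 0, "wz": 0, "claw": 0},
  {"dx": -0.034, "dy": 0.031, "dz": 0, "wx": 0, "wy": 0, "wz": 0, "claw": 0},
  {"dx": -0.029, "dy": 0.026, "dz": 0, "wx": 0, "wy": 0, "wz": 0, "claw": 0},
  {"dx": -0.015, "dy": 0.014, "dz": 0, "wx": 0, "wy": 0, "wz": 0, "claw": 0},
  {"dx": 0, "dy": 0, "dz": 0.03, "wx": 0, "wy": 0, "wz": 0, "claw": 0},
  {"dx": 0, "dy": 0, "dz": 0, "wx": 0, "wy": 0, "wz": 0, "claw": 0},
])

```text
clock: 33.4
tool_pos: [0.6369, 0.1558, 0.0934]
eef_rot: [0.728, 0.686, -0.003, -0.001]
contact_force: [-1.2, -0.7, -0.9]
opening: 0.364
```

Run:
```python
from h import *
from plant import r
st=r.get_state();print(st["tool_pos"],st["contact_force"],st["opening"]);go(st,[.6395,.158],z=.0288)
```

```text
[0.63691489 0.15575352 0.09344958] [-1.1769363  -0.72936693 -0.86758311] 0.3636216141452666
shift tool [0.0026 0.0028 0.0646] tilt 0.38
yaw_y now -0.0595
```

>>> drive_tool([
  {"dx": 0.002, "dy": 0.001, "dz": 0.02, "wx": 0, "wy": 0, "wz": 0, "claw": 0},
  {"dx": 0, "dy": 0, "dz": 0.025, "wx": 0, "wy": 0, "wz": 0, "claw": 0},
  {"dx": 0, "dy": 0, "dz": 0.012, "wx": 0, "wy": 0, "wz": 0, "claw": 0},
  {"dx": 0, "dy": 0, "dz": 0.005, "wx": 0, "wy": 0, "wz": 0, "claw": 0},
  {"dx": 0, "dy": 0, "dz": 0, "wx": 0, "wy": 0, "wz": 0, "claw": 0},
  {"dx": 0, "dy": 0, "dz": 0, "wx": 0, "wy": 0, "wz": 0, "claw": 0},
])

```text
clock: 34.0
tool_pos: [0.6406, 0.1607, 0.0355]
eef_rot: [0.727, 0.686, 0.001, 0.0]
contact_force: [0.9, 1.0, -0.2]
opening: 0.363
```

>>> drive_tool([
  {"dx": 0, "dy": 0, "dz": 0.004, "wx": 0, "wy": 0, "wz": 0, "claw": 0},
  {"dx": 0, "dy": 0, "dz": 0.002, "wx": 0, "wy": 0, "wz": 0, "claw": 0},
  {"dx": 0, "dy": 0, "dz": 0, "wx": 0, "wy": 0, "wz": 0, "claw": 0},
])

```text
clock: 34.3
tool_pos: [0.6404, 0.1602, 0.029]
eef_rot: [0.727, 0.686, 0.0, 0.0]
contact_force: [0.5, -1.3, 0.5]
opening: 0.365
```

>>> drive_tool([
  {"dx": 0, "dy": 0, "dz": 0.0005, "wx": 0, "wy": 0, "wz": 0, "claw": 0},
  {"dx": 0, "dy": 0, "dz": 0, "wx": 0, "wy": 0, "wz": 0, "claw": 0.42},
  {"dx": 0, "dy": 0, "dz": 0, "wx": 0, "wy": 0, "wz": 0, "claw": 0.5},
  {"dx": 0, "dy": 0, "dz": 0, "wx": 0, "wy": 0, "wz": 0, "claw": 0.55},
  {"dx": 0, "dy": 0, "dz": -0.01, "wx": 0, "wy": 0, "wz": 0, "claw": 0.55},
  {"dx": 0, "dy": 0, "dz": -0.03, "wx": 0, "wy": 0, "wz": 0, "claw": 0.6},
  {"dx": 0, "dy": 0, "dz": -0.045, "wx": 0, "wy": 0, "wz": 0, "claw": 0.6},
  {"dx": -0.02, "dy": 0, "dz": -0.04, "wx": 0, "wy": 0, "wz": 0, "claw": 0.6},
  {"dx": -0.03, "dy": -0.01, "dz": -0.035, "wx": 0, "wy": 0, "wz": 0, "claw": 0.6},
  {"dx": -0.03, "dy": -0.01, "dz": -0.035, "wx": 0, "wy": 0, "wz": 0, "claw": 0.6},
  {"dx": -0.02, "dy": 0, "dz": -0.03, "wx": 0, "wy": 0, "wz": 0, "claw": 0.6},
  {"dx": 0, "dy": 0, "dz": 0, "wx": 0, "wy": 0, "wz": 0, "claw": 0.6},
])

```text
clock: 35.5
tool_pos: [0.6165, 0.0579, 0.258]
eef_rot: [0.729, 0.684, 0.002, 0.003]
contact_force: [0.6, -0.0, 0.2]
opening: 0.599
```

Run:
```python
from h import *
w,c,st=shot("wrist","w16");print(st["tool_pos"],st["contact_force"])
a,_,_=shot("scene","scene1");b,_,_=shot("side","side1")
o=np.zeros((600,800,3),np.uint8)
o[:330,:440]=cv2.resize(w[:330,100:540],(440,330))
o[:320,450:800]=cv2.resize(a[130:330,180:400],(350,318))[:320] if 0 else cv2.copyMakeBorder(cv2.resize(a[130:330,190:440],(350,280)),0,40,0,0,0)
o[340:600,:400]=cv2.resize(b[160:350,225:400],(400,434))[:260]
o[340:600,420:800]=cv2.resize(b[255:369,225:392],(380,260))
cv2.imwrite("pics/fin.png",o[:,:,::-1])
```

```text
[0.61652128 0.05791271 0.25799128] [ 0.64880939 -0.03504843  0.19120454]
```

View pics/fin.png

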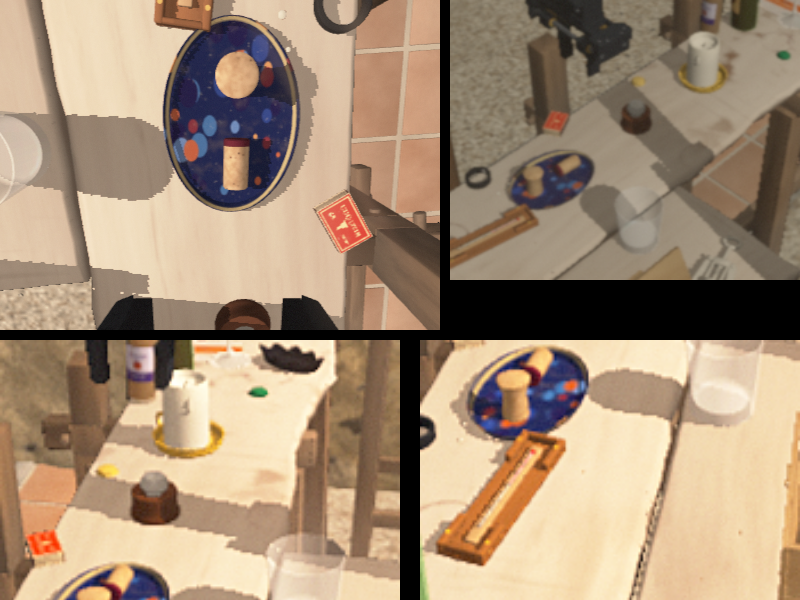

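The final composite shows every item in place: both corks are apart on the tray (mushroom at (237,74), straight cork at (236,165) in the top-left panel). The thermometer lies in its rest, the candle stands in the holder, the stopper sits in the cup, and the tumbler hasn't moved. The arm is clear of everything.

```bash
python3 -c "
from plant import r
s=r.get_state();print(s['clock'],s['contact_force'],s['qd'].round(3));print(r.finish_job())"
```

```text
35.65 [0.67527893 0.81373648 0.01930611] [-0.018  0.024  0.001  0.01   0.002  0.     0.002]
the job is handed in; nothing more can be done
None
```

I sorted everything in the order asked and handed the job in at 35.7 s. The candle stands in the brass holder, the thermometer lies in its rest, and the stopper is stem-down in the cup. The straight and mushroom corks are on the tray, one in each half. The tumbler was left alone.

- **Last checks:** The final wrist, scene and side pictures showed all five things in place, the two corks apart, and the tumbler where it stood. The gripper was open and clear of everything, with no contact force beyond sensor noise. I had no failed placements and no checks that disagreed.
- **Stopper:** The first lowering touched the cup with about 11 N, so I backed off 3 mm, shifted 2 mm and let the stopper slide in. A close-up then showed it upright and concentric in the cup. Before lifting it from the table I re-gripped it once, about 4 mm lower.
- **Other slips:** Two early move calls were rejected because their rows lacked some fields; nothing moved. I also turned the wrist the wrong way once and turned it back.
- **Pictures:** I viewed 16, two over the budget of 14; two were wasted on those rejected moves.

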